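# Pin the cage of the vegetable press shut

### The arm

A 7-joint arm with a two-finger parallel gripper is mounted at the origin on the work surface. World frame = base frame: x ahead of the robot, y to its left, z up, the work surface at z = 0. Lengths are in m, angles in rad, forces in N, time in s.
With the tool pointing down it reaches from about 0.425 to 0.875 m from the base axis. Payload 9.9 kg.
Tool frame: the origin (TCP) lies between the finger pads; the fingertips stand 17 mm ahead of it and the grasp point (between the pads) lies 2 mm behind it; z points along the fingers, y is the direction in which the jaws open and shut (so a half turn about z gives the same grasp; the last joint's range is limited). The gripper opens to 85 mm and grips with 20 to 120 N. Pads are 22 mm wide; open, the fingers measure 114 mm over their backs; the gripper's body (76 mm by 85 mm) begins 54 mm behind the grasp point. The pads swing forward as they close: fully open they stand 13 mm farther back than shut.
Start: joints at [1.113, 0.576, 0.025, 1.437, -0.015, 1.129, -0.057], TCP at [0.246, -0.628, 0.217] pointing down, gripper open.
Joint ranges: [-2.76, 2.76], [-0.34, 2.15], [-1.52, 1.57], [0.19, 2.46], [-1.09, 4.23], [0.17, 1.99], [-2.82, 2.82]. Speed limits (rad/s): [2.22, 2.22, 3.01, 3.01, 3.14, 3.14, 3.14].

### API

Orientations are given as a unit quaternion [x, y, z, w].
In Python, from workcell import sensors, cams, order gives the robot as it stands.
- The arm moves only by the shell command python3 -m crank 'ROWS'. ROWS is JSON, a list that holds one entry, the list of rows, each a list of 7 numbers: the turn, a rotation vector about the tool's x, y, z scaled (see below), then the shift along the tool's x, y, z scaled (see below), then the opening, from 0 (shut) to 1 (fully open). In form: [[[ax, ay, az, tx, ty, tz, grip], ...]]. A call has 1 to 10 rows; each row shifts and turns the pose as measured when the row begins, along the tool's axes as they then stand; what a row does not reach is not made up. The controller multiplies each number of a shift by 60 mm and each number of a turn by 90 degrees. A row lasts 1/8 s, in which the tool goes at most 62.5 mm and 10.7 degrees, less where a joint would pass 70% of its speed; a pose out of reach is approached as far as the arm can. A call with a number of a shift or a turn outside -1 to 1 is refused whole. A call with a gripper value outside its range is refused whole. The fingers move at their own pace and stop on an object; the grip force is fixed at half the most. Time passes only in rows, so rows that do not move let the fingers close. It gives the time, the measured TCP pose, the force and the opening at its end, in the units of the state.
- sensors.state(): the state, without advancing time (a new reading comes with each control period).
- cams.capture(name): name is "scene" or "top"; returns the picture (384x512x3 uint8, red, green, blue); there is no depth.
- cams.calibration(name): a dict with "fovy" (degrees; the focal length in pixels is half the picture's height over the tangent of half this angle, whatever the lens; pixels are square), "cx", "cy" (the principal point, pixels), "distortion" ([k1, k2, p1, p2, k3] as OpenCV has them; the pictures are not rectified), "cam_to_world" (4x4, takes a point from camera to world coordinates). Camera axes: x right, y up, looking along -z (the intrinsics and any distortion apply to the point x, -y, -z); pixel columns grow to the right and rows downward; lengths in m; the calibration is good to about 2 mm. A picture is of the moment at which its call begins. calibration takes no time and is no camera call.
- order.close_job(): hands the job in, once; it reports no verdict.
The state is a dict: "time_s": time; "joint_positions": joint angles; "joint_vel": joint speeds; "tau": joint torques, N m; "tcp_pos": TCP position; "tcp_rot": TCP orientation; "force": force on the tool from outside, world axes, zero at the start; "torque": the same for the moment, N m; "opening": finger opening in m.
Only numpy, scipy, OpenCV 4.12 (cv2) and the standard library are available. Lean on these libraries where they do the work, as an engineer would, in place of code of your own. Each camera call takes 0.05 s, during which the arm holds its last target.

### The job

Make the vegetable press ready for the artichokes: swing the open half of its slatted cage fully shut, so that the eye of its strap goes between the two slotted ears of the yoke, then take the steel clasp pin (the one with the plain round grip) from the beech block and pass it down through both ears and the eye until its collar sits flush on the upper ear, and let go. Ease the pin in by feel and never force it, and leave everything else on the table where it is.

Things in the scene. Friction and masses are not known exactly. Their poses are not given: they have to be found in the camera images.
- press: Vegetable press, fixed, origin under its middle: grey tray on three legs, 22 mm steel spindle up the middle (top at 255 mm), round it a cage of upright wooden slats and steel hoops, 180 mm across, top at 180 mm (heights are above the table). From the middle, +x points to the yoke (126 mm), -x to the cage's hinge (100 mm). The half on the +y side is fixed, the half on the -y side swings.
- cage_hinge (a point): A point on the upright hinge axis of the swinging half, 149 mm above the table. Axes as the press: +x points level through the cage's middle (100 mm away) to the middle of the yoke's slots (226 mm away).
- half (a joint): Opening of the swinging half, rad: 0 = shut against its stop; it grows to 1.0 as the free end swings to the press's -y side (clockwise seen from above). The hinge is stiff: the half stays where it is left; about 1.5 N at the lug moves it.
- lug_face (a point): Middle of the flat upright outer face of the steel lug at the swinging half's free end, the face to push. It is 54 mm long (point's x), 18 mm high (140 to 158 mm above the table), looks along the point's -y and is pushed along its +y. The point turns with the half; when shut it is 218 mm along x and 64 mm along -y from the hinge axis. The strap's pivot bolt stands on the lug, top at 172 mm.
- ear_slot (a point): Middle of the slot of the yoke's upper ear, at its top face, 176 mm above the table; z up, axes as the press. The yoke is fixed: two flat steel ears 52 mm (x) by 34 mm, 6 mm thick, one above the other, 14 mm apart (150 to 156 and 170 to 176 mm above the table), each with a slot 29.5 mm along x and 11.5 mm wide; a web on the +y side joins them, the -y side is open.
- strap_bolt (a point): Top of the bolt on the lug about which the steel strap turns, 172 mm above the table; point axes as lug_face. The strap ends in a round eye, 42 mm across, 8 mm thick (159 to 167 mm above the table), hole 11.5 mm, 50 mm from the bolt, along +y give or take 0.18 rad. So with the half shut the eye's hole lies anywhere within 9 mm of the slot's middle along the slot, under the upper ear: feel for it. It takes 5 N to move.
- pin_grip (a point): Middle of the grip of the steel clasp pin, which starts upright in one of the block's holes. From below: shank 10 mm thick, 56 mm long, its last 4 mm tapering to a 7.4 mm flat nose; collar 26 mm across, 4 mm high; plain round grip 16 mm thick, 42 mm high. This point is 81 mm above the tip, 25 mm above the collar's underside, 21 mm below the top; z runs from nose to grip. About 0.11 kg.
- pin_collar (a point): Centre of the underside of the pin's collar, on its axis, 56 mm above the tip of its nose; it lies flush on the upper ear's top face when the pin is fully home.
- block: Fixed beech block, 75 mm (x) by 160 mm (y), 70 mm high, origin under its middle. Two upright holes, 15 mm wide, 45 mm either side of the middle along its y; the clasp pin hangs by its collar in one (collar's underside on the block's top), the ring pin in the other.
- ring_pin: Another steel pin in the block, with an upright 37 mm wire ring for a head and a 13 mm shank, too thick for the ears: leave it. Origin at the bottom of its shank.
- artichoke0: Trimmed artichoke standing stem up, 74 mm across, 135 mm high; origin under its middle. Leave it.
- artichoke1: Another such artichoke. Leave it.
- artichoke2: Another such artichoke. Leave it.
- tin: Black tin, 68 mm across, 110 mm high; origin under its middle. Leave it.
- knife: Paring knife lying flat along its x, 195 mm long; origin near its middle. Leave it.
- press_plate: Round wooden pressing plate with a hole, 152 mm across, 22 mm high, lying flat. Leave it.
- ratchet: Ratchet handle of the press lying flat: ring 52 mm across at its origin, bar along its +x to 220 mm, 30 mm high. Leave it.

How it is judged:
On the way, in this order (a step that is already met when the one before it is completed fails the run):
1. the swinging half is shut (value of joint half below 0.015 rad), for 0.2 s.
2. the pin's nose has passed the upper ear and the eye (x of pin_collar in the frame of ear_slot between -0.012 and 0.012 m and y of pin_collar in the frame of ear_slot between -0.003 and 0.003 m and z of pin_collar in the frame of ear_slot below 0.036 m and angle between the z axis of pin_collar and the z axis of ear_slot, either way round below 0.15 rad), for 0.05 s.
At the end, for the whole second after the job is handed in: The cage is shut (half below 0.015 rad) and the pin stands upright (within 0.08 rad) in the slots of both ears, through the eye, within 12 mm along and 2.5 mm across of the slot's middle, its collar on the upper ear with less than 1.5 mm of gap, at rest and released (value of joint half below 0.015 rad and x of pin_collar in the frame of ear_slot between -0.012 and 0.012 m and y of pin_collar in the frame of ear_slot between -0.0025 and 0.0025 m and z of pin_collar in the frame of ear_slot between -0.003 and 0.0015 m and angle between the z axis of pin_collar and the z axis of ear_slot, either way round below 0.08 rad and linear speed of pin below 0.01 m/s); the robot touches nothing.
It fails at once if the pin is forced: it bears on the press with more than 60 N (contact force between pin and press above 60 N).
It fails at once if something else on the table is moved more than 30 mm (distance of any of artichoke0, artichoke1, artichoke2, tin, knife, press_plate, ratchet, ring_pin from where it was at the start of the episode above 0.03 m).
It also fails if it takes over 72 s, if anything falls off the work surface, if the arm or the gripper's body presses on something with over 40 N, if the wrist force passes 120 N, or if a joint passes its speed limit or range.

## Working session

There is one attempt and no reset: what is moved stays moved. The work goes in short steps, Python scripts to look and compute and a shell command to move; the robot and the scene stay as the last step left them, time stands still between calls to the robot, and variables do not carry over. Pictures are saved under pics/ and viewed, and the job is handed in when it is done.

```bash
ls; mkdir -p pics
python3 - <<'E'
from workcell import sensors,cams
import cv2,json
print(sensors.state())
for n in ("scene","top"):
    im=cams.capture(n); cv2.imwrite(f"pics/{n}0.png",im[:,:,::-1]); print(n,cams.calibration(n))
E
```

```text
pics
{'time_s': 0.0, 'joint_positions': array([ 1.1132109 ,  0.57654708,  0.02483156,  1.43794114, -0.0150042 ,
        1.12899006, -0.05651176]), 'joint_vel': array([ 4.48363892e-05, -2.13541097e-04, -3.03779755e-04, -1.44733725e-03,
       -1.55726224e-03, -2.67658709e-03,  5.97679807e-06]), 'tau': array([ 7.21136385e-04, -7.65765238e+01,  2.25087158e+00, -2.85973209e+01,
        1.53754244e-02,  1.27943125e-02,  1.13300337e-05]), 'tcp_pos': array([ 0.24630197, -0.62792875,  0.21572064]), 'tcp_rot': array([ 9.82583133e-01,  1.85821588e-01, -1.96778262e-04, -8.27573285e-04]), 'force': array([-0.45599821, -0.00265937, -0.79222869]), 'torque': array([-0.00548615, -0.0013161 , -0.02081947]), 'opening': 0.08536724482555844}
scene {'fovy': 45.40996119488255, 'cx': 255.08859367456952, 'cy': 190.86280662825294, 'distortion': array([-0.15705663,  0.        ,  0.        ,  0.        ,  0.        ]), 'cam_to_world': array([[-0.87773992, -0.2824279 ,  0.38704924,  1.10550074],
       [ 0.47869338, -0.55167336,  0.68301475,  0.99866619],
       [ 0.02062233,  0.78478722,  0.6194221 ,  1.02034135],
       [ 0.        ,  0.        ,  0.        ,  1.        ]])}
top {'fovy': 45.51487160533577, 'cx': 248.69117679289835, 'cy': 192.91104058498533, 'distortion': array([-0.03495677,  0.        ,  0.        ,  0.        ,  0.        ]), 'cam_to_world': array([[ 8.80867856e-03,  9.97840991e-01, -6.50827437e-02,
         4.51481685e-01],
       [-9.99960340e-01,  8.70451635e-03, -1.88384790e-03,
         7.80933854e-03],
       [-1.31326685e-03,  6.50967568e-02,  9.97878093e-01,
         1.41274353e+00],
       [ 0.00000000e+00,  0.00000000e+00,  0.00000000e+00,
         1.00000000e+00]])}
```

View pics/scene0.png

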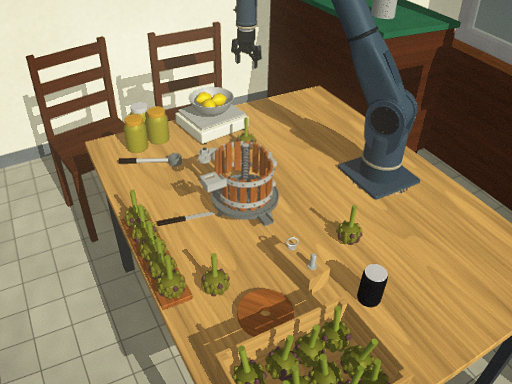

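View pics/top0.png

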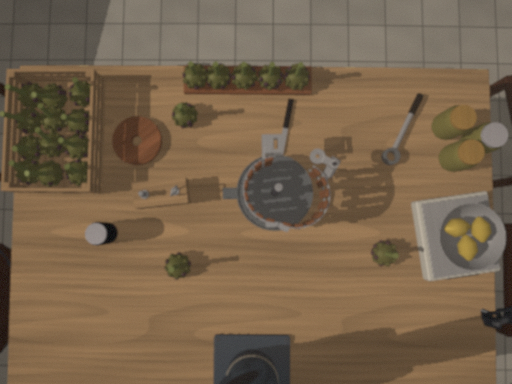

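Run:
```python
import cv2
t=cv2.imread("pics/top0.png");s=cv2.imread("pics/scene0.png")
cv2.imwrite("pics/t1.png",cv2.resize(t[110:250,215:355],(800,600)[:1]*0 or (600,600),interpolation=cv2.INTER_CUBIC))
cv2.imwrite("pics/t2.png",cv2.resize(t[160:220,120:200],(800,600),interpolation=cv2.INTER_CUBIC))
cv2.imwrite("pics/s1.png",cv2.resize(s[130:235,170:310],(800,600),interpolation=cv2.INTER_CUBIC))
cv2.imwrite("pics/s2.png",cv2.resize(s[225:300,270:370],(800,600),interpolation=cv2.INTER_CUBIC))
```

```text
(no output)
```

View pics/t1.png

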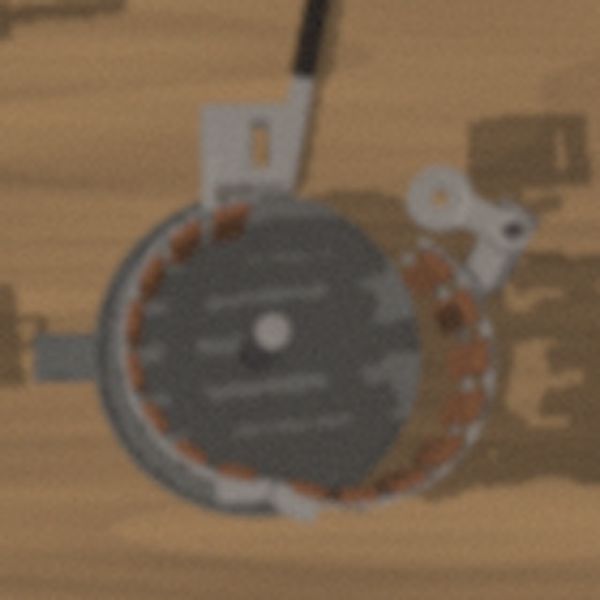

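View pics/t2.png

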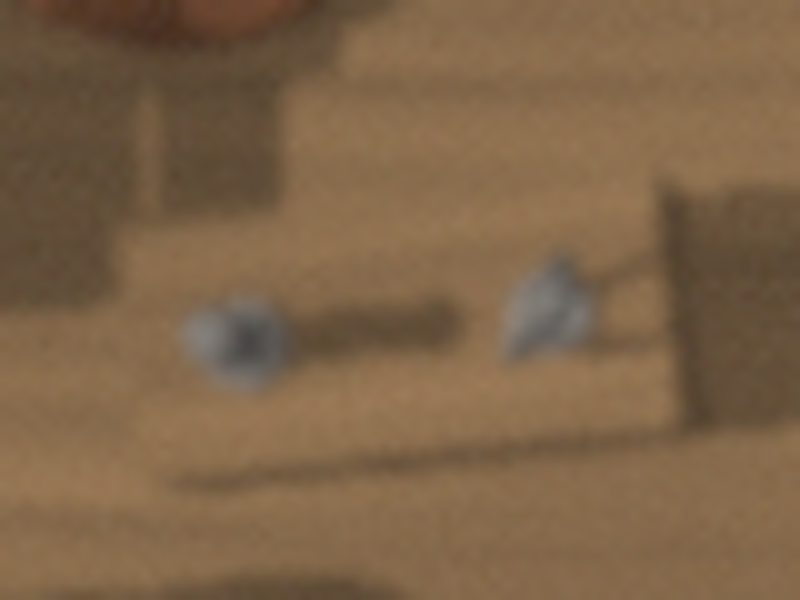

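View pics/s1.png

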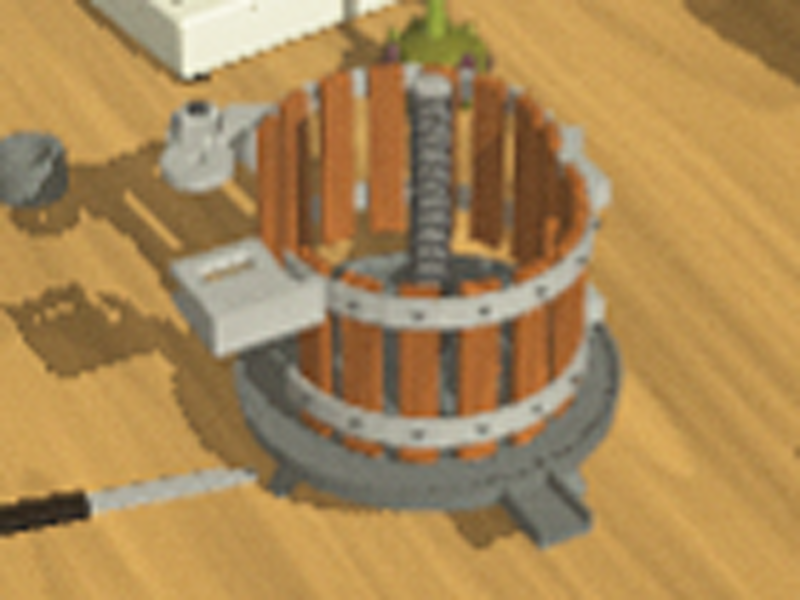

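View pics/s2.png

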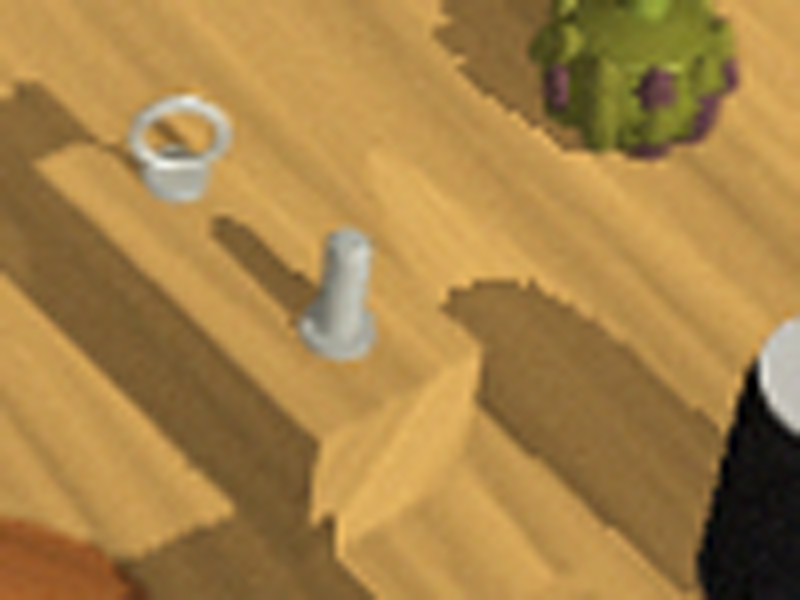

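```bash
cat > h.py <<'E'
import numpy as np,cv2
from workcell import cams
def K(n):
    c=cams.calibration(n); f=192/np.tan(np.radians(c['fovy']/2))
    return np.array([[f,0,c['cx']],[0,f,c['cy']],[0,0,1.]]),c['distortion'],c['cam_to_world']
def ray(n,u,v):
    k,d,T=K(n); p=cv2.undistortPoints(np.array([[[u,v]]],float),k,d)[0,0]
    return T[:3,3],T[:3,:3]@np.array([p[0],-p[1],-1])
def at(n,u,v,z):
    o,r=ray(n,u,v); return o+r*(z-o[2])/r[2]
def proj(n,P):
    k,d,T=K(n); P=np.atleast_2d(P); q=(P-T[:3,3])@T[:3,:3]; q=q*[1,-1,-1]
    return cv2.projectPoints(q,np.zeros(3),np.zeros(3),k,d)[0][:,0]
def crop(n,x0,y0,s,u,v): return (n,(u+.5)/s-.5+x0,(v+.5)/s-.5+y0)
E
python3 - <<'E'
from h import *
np.set_printoptions(precision=4,suppress=True)
t1=lambda u,v,z:at(*crop('top',215,110,600/140,u,v),z)
t2=lambda u,v,z:at(*crop('top',120,160,10,u,v),z)
s1=lambda u,v,z:at(*crop('scene',170,130,800/140,u,v*105/140*0+v,),z)
s2=lambda u,v,z:at(*crop('scene',270,225,8,u,v),z)
print('spindle',t1(272,331,.255),s1(432,85,.255))
print('slot',t1(260,144,.176),s1(227,265,.176))
print('earcorners',t1(203,106,.176),t1(303,106,.176),t1(203,198,.176))
print('slot ends',t1(260,122,.176),t1(260,166,.176))
print('eye',t1(440,195,.167)); print('bolt',t1(514,229,.172),s1(200,108,.172))
print('pin top',t2(205,335,.116),s2(348,238,.116)); print('collar',t2(243,342,.074),s2(337,335,.074))
print('blk corners',t2(660,180,.07),t2(690,425,.07),t2(170,485,.07),t2(140,240,.07))
E
```

```text
spindle [ 0.5431 -0.0644  0.255 ] [ 0.5437 -0.0625  0.255 ]
slot [ 0.6686 -0.0612  0.176 ] [ 0.6684 -0.0622  0.176 ]
earcorners [ 0.6928 -0.0248  0.176 ] [ 0.6934 -0.0885  0.176 ] [ 0.6337 -0.0252  0.176 ]
slot ends [ 0.6828 -0.0611  0.176 ] [ 0.6545 -0.0613  0.176 ]
eye [ 0.6383 -0.1772  0.167 ]
bolt [ 0.6162 -0.2236  0.172 ] [ 0.6167 -0.2174  0.172 ]
pin top [0.533  0.3194 0.116 ] [0.5333 0.3191 0.116 ]
collar [0.5336 0.3182 0.074 ] [0.5364 0.3246 0.074 ]
blk corners [0.5828 0.1969 0.07  ] [0.5106 0.1868 0.07  ] [0.4916 0.3397 0.07  ] [0.5638 0.3504 0.07  ]
```

```bash
cat >> h.py <<'E'
from workcell import sensors
from scipy.spatial.transform import Rotation as Ro
def st():
    s=sensors.state(); R=Ro.from_quat(s['tcp_rot']); m=R.as_matrix()
    return s,R,m
def plan(pos,yaw):
    """target TCP, tool x yaw (deg), pointing down: tool-frame shift in mm/60 units, rotvec in /90deg"""
    s,R,m=st(); y=np.radians(yaw); x=np.array([np.cos(y),np.sin(y),0]); z=np.array([0,0,-1.])
    T=np.column_stack([x,np.cross(z,x),z])
    rv=Ro.from_matrix(m.T@T).as_rotvec()
    d=m.T@(np.array(pos)-s['tcp_pos'])
    print('t',round(s['time_s'],2),'pos',s['tcp_pos'].round(4),'yaw',np.degrees(np.arctan2(m[1,0],m[0,0])).round(2),'tilt',np.degrees(np.arccos(-m[2,2])).round(2),'F',s['force'].round(2),'op',round(s['opening'],4),'j',s['joint_positions'].round(2))
    print('turn units',(rv/(np.pi/2)).round(3),'shift units',(d/.06).round(3))
E
python3 - <<'E'
from h import *
print(at('top',385,253,.05),at('scene',247,135,.06),at('top',472,235,.1),at('scene',211,97,.12))
plan((.246,-.628,.316),60.8);plan((.583,-.262,.316),21.4)
E
```

```text
[ 0.36516337 -0.39576701  0.05      ] [ 0.36143859 -0.39193096  0.06      ] [ 0.42122702 -0.63396676  0.1       ] [ 0.39970531 -0.65314578  0.12      ]
t 0.1 pos [ 0.2464 -0.628   0.2159] yaw 21.42 tilt 0.08 F [ 0.04  0.49 -0.19] op 0.0854 j [ 1.11  0.58  0.02  1.44 -0.02  1.13 -0.06]
turn units [-0.001 -0.    -0.438] shift units [-0.006 -0.005 -1.669]
t 0.1 pos [ 0.2464 -0.628   0.2159] yaw 21.42 tilt 0.08 F [ 0.04  0.49 -0.19] op 0.0854 j [ 1.11  0.58  0.02  1.44 -0.02  1.13 -0.06]
turn units [-0.001  0.     0.   ] shift units [ 7.451 -3.632 -1.664]
```

```bash
python3 -m crank '[[[0,0,0,0,0,-0.8,0],[0,0,0,0,0,-0.8,0],[0,0,0,0.7,-0.35,0,0],[0,0,0,0.7,-0.35,0,0],[0,0,0,0.7,-0.35,0,0],[0,0,0,0.7,-0.35,0,0],[0,0,0,0.7,-0.35,0,0],[0,0,0,0.7,-0.35,0,0],[0,0,0,0.7,-0.35,0,0],[0,0,0,0.7,-0.35,0,0]]]'
python3 - <<'E'
from h import *
plan((.583,-.262,.25),60.8)
E
```

```text
time_s: 1.35
tcp_pos: [0.5011, -0.3432, 0.3105]
tcp_rot: [0.983, 0.182, -0.003, -0.004]
force: [0.1, -0.4, -0.2]
opening: -0.0001
t 1.35 pos [ 0.5011 -0.3432  0.3105] yaw 20.94 tilt 0.55 F [ 0.12 -0.41 -0.17] op -0.0001 j [ 0.55  0.41 -0.04  1.46  0.01  1.27 -0.7 ]
turn units [-0.006  0.    -0.443] shift units [ 1.762 -0.768  1.008]
```

```bash
python3 -m crank '[[[0,0,-0.11,0,0,0.25,0],[0,0,-0.11,0,0,0.25,0],[0,0,-0.11,0,0,0.25,0],[0,0,-0.11,0,0,0.25,0],[0,0,0,0,0,0,0]]]'
python3 - <<'E'
from h import *
plan((.583,-.262,.21),60.8)
E
```

```text
time_s: 1.98
tcp_pos: [0.504, -0.3362, 0.2469]
tcp_rot: [0.856, 0.517, -0.001, -0.007]
force: [-1.0, 0.7, 0.4]
opening: 0.0004
t 1.98 pos [ 0.504  -0.3362  0.2469] yaw 62.2 tilt 0.79 F [-1.02  0.71  0.42] op 0.0004 j [ 0.65  0.46 -0.21  1.57  0.1   1.14 -0.07]
turn units [-0.008 -0.003  0.016] shift units [1.705 0.595 0.617]
```

```bash
python3 -m crank '[[[0,0,0,0.55,0.2,0.2,0],[0,0,0,0.55,0.2,0.2,0],[-0.008,-0.003,0.016,0.55,0.2,0.2,0],[0,0,0,0,0,0,0]]]'
python3 - <<'E'
from h import *
import cv2
for n in('top','scene'): cv2.imwrite(f'pics/{n}1.png',cams.capture(n)[:,:,::-1])
plan((.583,-.262,.154),60.8)
t=cv2.imread("pics/top1.png");s=cv2.imread("pics/scene1.png")
a=cv2.resize(t[110:250,215:355],(400,400),interpolation=cv2.INTER_CUBIC)
b=cv2.resize(s[100:240,160:300],(400,400),interpolation=cv2.INTER_CUBIC)
cv2.imwrite("pics/c1.png",np.hstack([a,b]))
E
```

```text
time_s: 2.48
tcp_pos: [0.5846, -0.2652, 0.2121]
tcp_rot: [0.868, 0.496, 0.001, 0.001]
force: [-0.5, 0.2, 0.8]
opening: -0.0001
t 2.58 pos [ 0.5828 -0.2689  0.2131] yaw 59.34 tilt 0.23 F [ 0.03 -0.22  0.36] op -0.0 j [ 0.48  0.53 -0.2   1.54  0.12  1.09 -0.28]
turn units [ 0.002  0.001 -0.016] shift units [ 0.102 -0.059  0.984]
```

View pics/c1.png

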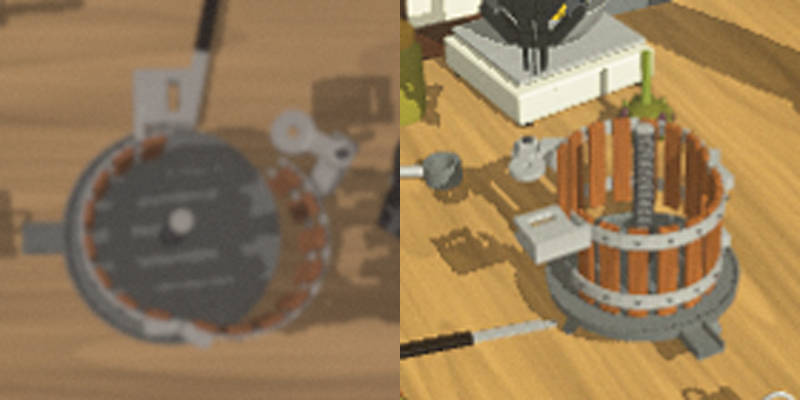

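Run:
```python
from h import *
s=sensors.state(); P=s['tcp_pos']+[0,0,-.017]
print(proj('top',P),proj('scene',P)); print(proj('top',[.6,-.22,.149]),proj('scene',[.6,-.22,.149]))
a=cv2.imread('pics/top1.png'); b=cv2.imread('pics/scene1.png')
for im,n in((a,'top'),(b,'scene')):
    u,v=proj(n,P)[0]; cv2.drawMarker(im,(int(u),int(v)),(0,0,255),0,8)
cv2.imwrite('pics/d1.png',np.hstack([a[100:300,200:450],b[0:200,130:380]]))
```

```text
[[353.14594021 174.4250461 ]] [[207.33011819 132.97324536]]
[[331.73599058 169.89816279]] [[209.07204242 152.54769689]]
```

View pics/d1.png

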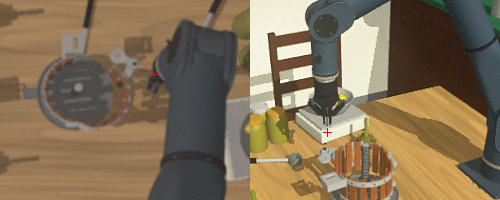

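Run:
```python
from h import *
s=sensors.state(); P=s['tcp_pos']+[0,0,-.017]
b=cv2.imread('pics/scene1.png');a=cv2.imread('pics/top1.png')
o=[]
for im,n,x0,y0 in((a,'top',310,130),(b,'scene',170,75)):
    c=cv2.resize(im[y0:y0+80,x0:x0+80],(400,400),interpolation=cv2.INTER_CUBIC)
    for q,col in((P,(0,0,255)),(s['tcp_pos'],(0,255,0))):
        u,v=proj(n,q)[0]; cv2.drawMarker(c,(int((u-x0+.5)*5),int((v-y0+.5)*5)),col,0,12)
    o.append(c)
cv2.imwrite('pics/d2.png',np.hstack(o))
```

```text
(no output)
```

View pics/d2.png

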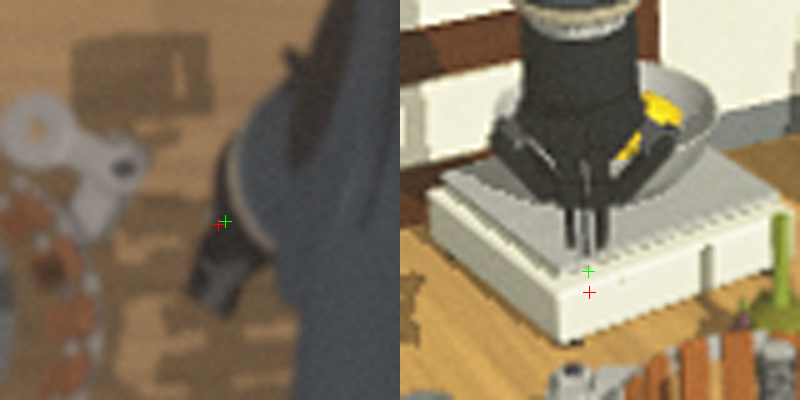

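Run:
```python
from h import *
tc=np.array([.2463,-.6279,.2158]); R=Ro.from_quat([.98258,.1858,0,0]).as_matrix()
o=[]
for n,x0,y0 in(('top',440,280),('scene',205,10)):
    im=cv2.imread(f'pics/{n}0.png')
    im=cv2.copyMakeBorder(im,0,60,0,60,cv2.BORDER_CONSTANT)
    c=cv2.resize(im[y0:y0+80,x0:x0+80],(400,400),interpolation=cv2.INTER_CUBIC)
    for off,col in(([0,0,.017],(0,0,255)),([0,0,0],(0,255,0)),([0,.043,.004],(255,0,0)),([0,-.043,.004],(255,0,255))):
        u,v=proj(n,tc+R@off)[0]; cv2.drawMarker(c,(int((u-x0+.5)*5),int((v-y0+.5)*5)),col,0,12)
    o.append(c)
cv2.imwrite('pics/d3.png',np.hstack(o))
```

```text
(no output)
```

View pics/d3.png

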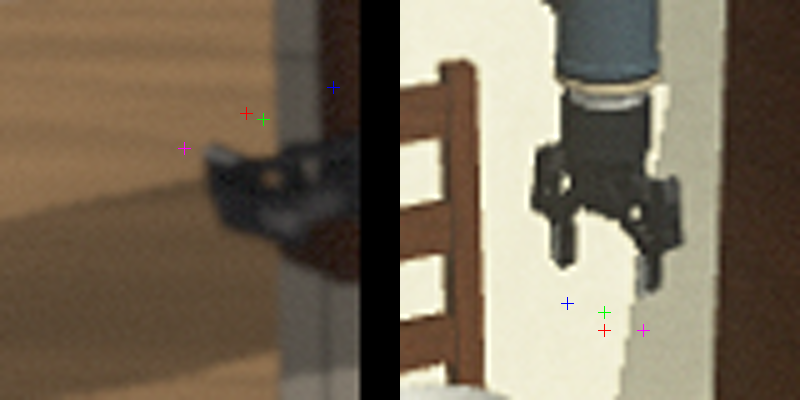

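Run:
```python
from h import *
def tri(a,b):
    A=[];B=[]
    for n,u,v in(a,b):
        o,r=ray(n,u,v); r/=np.linalg.norm(r); M=np.eye(3)-np.outer(r,r); A.append(M);B.append(M@o)
    x=np.linalg.lstsq(np.vstack(A),np.hstack(B),rcond=None)[0]; return x,proj('top',x),proj('scene',x)
print(tri(('top',482.6,310),('scene',255,68)))
tc=np.array([.2463,-.6279,.2158]); R=Ro.from_quat([.98258,.1858,0,0]).as_matrix()
print(tc+R@[0,-.043,.004])
print('base',proj('top',[0,0,0]),proj('scene',[0,0,0]), at('scene',379,176,0.02))
print(at('scene',339,172,0.),at('scene',419,178,0.),at('top',214,336,0.02),at('top',291,336,0.02))
```

```text
(array([ 0.23133144, -0.58201106,  0.24968801]), array([[481.5125483 , 311.62376778]]), array([[253.83002316,  67.83054578]]))
[ 0.23059932 -0.58786891  0.2118    ]
base [[250.56683747 371.83712429]] [[377.77195243 174.61483477]] [0.02330932 0.028573   0.02      ]
[ 0.12550424 -0.08221821  0.        ] [-0.1329148   0.09132813  0.        ] [0.11132855 0.11070014 0.02      ] [ 0.11339468 -0.12023218  0.02      ]
```

Run:
```python
import cv2,numpy as np
a=cv2.imread('pics/scene0.png')[110:210,320:440];b=cv2.imread('pics/top0.png')[300:384,200:310]
cv2.imwrite('pics/e.png',np.hstack([cv2.resize(a,(400,333)),cv2.resize(b,(400,333))]))
```

```text
(no output)
```

View pics/e.png

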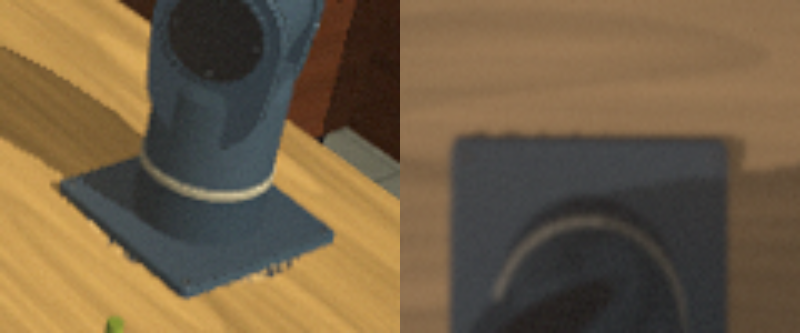

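Run:
```python
from h import *
print(at('top',391,156,.02),at('top',418,96,.02))
plan((.53,-.33,.06),60.8)
```

```text
[ 0.65989157 -0.42620997  0.02      ] [ 0.84901664 -0.513574    0.02      ]
t 2.58 pos [ 0.5828 -0.2689  0.2131] yaw 59.34 tilt 0.23 F [ 0.03 -0.22  0.36] op -0.0 j [ 0.48  0.53 -0.2   1.54  0.12  1.09 -0.28]
turn units [ 0.002  0.001 -0.016] shift units [-1.32  -0.247  2.553]
```

```bash
python3 -m crank '[[[0,0,0,-0.66,-0.12,0,0],[0,0,0,-0.66,-0.12,0,0],[0,0,0,0,0,0.6,0],[0,0,0,0,0,0.6,0],[0,0,0,0,0,0.6,0],[0,0,0,0,0,0.4,0],[0,0,0,0,0,0,0]]]'
python3 - <<'E'
from h import *
plan((.53,-.33,.02),60.8)
cv2.imwrite('pics/scene2.png',cams.capture('scene')[:,:,::-1])
P=sensors.state()['tcp_pos']
im=cv2.imread('pics/scene2.png')
u,v=proj('scene',P)[0];x0=int(u)-50;y0=int(v)-60
c=cv2.resize(im[y0:y0+100,x0:x0+100],(600,600),interpolation=cv2.INTER_CUBIC)
for q,col in((P,(0,255,0)),(P-[0,0,.017],(0,0,255))):
    u,v=proj('scene',q)[0]; cv2.drawMarker(c,(int((u-x0+.5)*6),int((v-y0+.5)*6)),col,0,12)
cv2.imwrite('pics/f.png',c)
E
```

```text
time_s: 3.45
tcp_pos: [0.5233, -0.3452, 0.0843]
tcp_rot: [0.876, 0.483, -0.001, 0.007]
force: [-0.5, -0.4, 0.3]
opening: 0.0001
t 3.45 pos [ 0.5233 -0.3452  0.0843] yaw 57.74 tilt 0.85 F [-0.5  -0.38  0.28] op 0.0001 j [ 0.61  0.63 -0.17  1.73  0.16  0.78 -0.2 ]
turn units [ 0.008  0.006 -0.034] shift units [ 0.283 -0.054  1.069]
```

View pics/f.png

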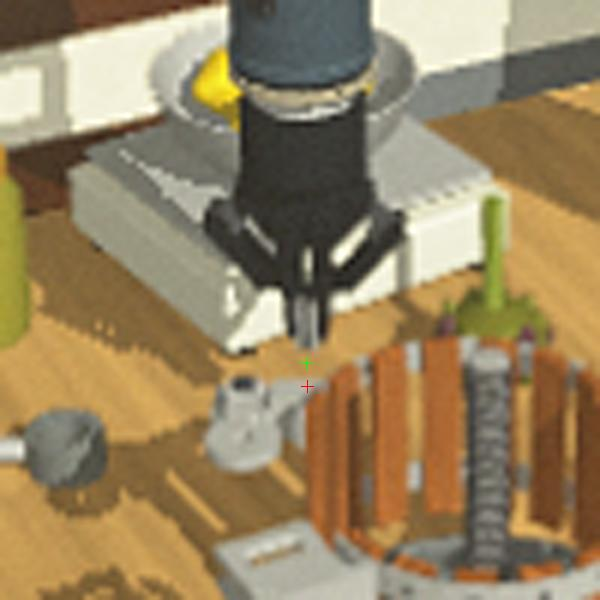

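```bash
python3 -m crank '[[[0,0,0,0,0,0.4,0],[0,0,0,0,0,0.3,0],[0,0,0,0,0,0.1,0],[0,0,0,0,0,0,0]]]'
```

```text
time_s: 4.0
tcp_pos: [0.5266, -0.3499, 0.0417]
tcp_rot: [0.877, 0.481, 0.001, 0.012]
force: [-0.1, 0.1, 0.1]
opening: -0.0004
```

```bash
python3 -m crank '[[[0,0,0,0,0,0.15,0],[0,0,0,0,0,0.05,0],[0,0,0,0,0,0,0]]]';python3 -m crank '[[[0,0,0,0,0,0.08,0],[0,0,0,0,0,0,0]]]'
python3 - <<'E'
from h import *
plan((.53,-.33,.02),60.8)
cv2.imwrite('pics/scene3.png',cams.capture('scene')[:,:,::-1])
P=sensors.state()['tcp_pos']
im=cv2.imread('pics/scene3.png')
u,v=proj('scene',P)[0];x0=int(u)-50;y0=int(v)-60
c=cv2.resize(im[y0:y0+100,x0:x0+100],(600,600),interpolation=cv2.INTER_CUBIC)
for q,col in((P,(0,255,0)),(P-[0,0,.017],(0,0,255))):
    u,v=proj('scene',q)[0]; cv2.drawMarker(c,(int((u-x0+.5)*6),int((v-y0+.5)*6)),col,0,12)
cv2.imwrite('pics/f.png',c)
E
```

```text
time_s: 4.38
tcp_pos: [0.5275, -0.3504, 0.0302]
tcp_rot: [0.877, 0.481, 0.002, 0.013]
force: [1.9, 0.3, -0.8]
opening: 0.0
time_s: 4.62
tcp_pos: [0.5277, -0.3505, 0.0253]
tcp_rot: [0.877, 0.481, 0.002, 0.013]
force: [-0.2, 0.0, 0.3]
opening: -0.0002
t 4.62 pos [ 0.5277 -0.3505  0.0253] yaw 57.51 tilt 1.49 F [-0.18  0.02  0.3 ] op -0.0002 j [ 0.6   0.71 -0.15  1.77  0.18  0.65 -0.22]
turn units [ 0.015  0.006 -0.037] shift units [ 0.31  -0.154  0.082]
```

View pics/f.png

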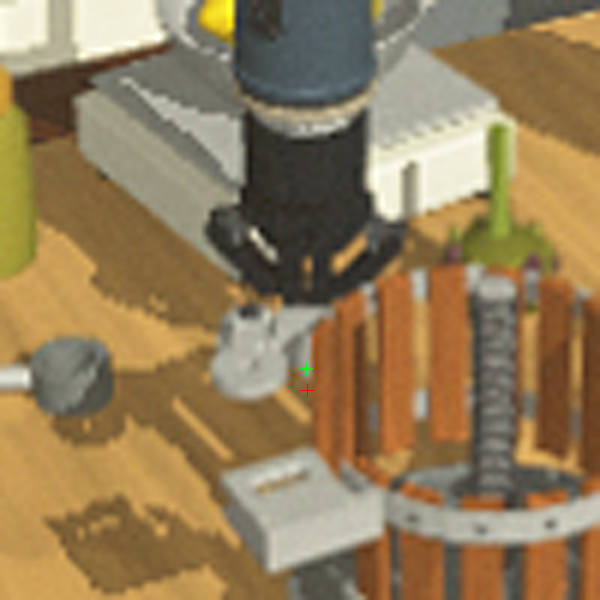

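```bash
python3 -m crank '[[[0,0,0,0,0,0.06,0],[0,0,0,0,0,0,0]]]';python3 -m crank '[[[0,0,0,0,0,0.05,0],[0,0,0,0,0,0,0]]]';python3 -m crank '[[[0,0,0,0,0,0.05,0],[0,0,0,0,0,0,0]]]'
```

```text
time_s: 4.92
tcp_pos: [0.528, -0.3508, 0.0218]
tcp_rot: [0.877, 0.481, 0.002, 0.013]
force: [-0.4, 0.1, -0.2]
opening: -0.0
time_s: 5.18
tcp_pos: [0.528, -0.3509, 0.0186]
tcp_rot: [0.877, 0.481, 0.002, 0.013]
force: [-0.1, -0.3, -0.4]
opening: 0.0
time_s: 5.42
tcp_pos: [0.5281, -0.3509, 0.0154]
tcp_rot: [0.877, 0.481, 0.002, 0.013]
force: [-0.5, -0.2, 0.4]
opening: -0.0001
```

```bash
python3 -m crank '[[[0,0,0,0,0,0.08,0],[0,0,0,0,0,0,0]]]';python3 -m crank '[[[0,0,0,0,0,0.08,0],[0,0,0,0,0,0,0]]]';python3 -m crank '[[[0,0,0,0,0,0.08,0],[0,0,0,0,0,0,0]]]'
```

```text
time_s: 5.68
tcp_pos: [0.5282, -0.351, 0.0102]
tcp_rot: [0.877, 0.481, 0.002, 0.013]
force: [-0.5, 0.3, 0.5]
opening: 0.0002
time_s: 5.92
tcp_pos: [0.5282, -0.3512, 0.005]
tcp_rot: [0.877, 0.481, 0.002, 0.013]
force: [0.1, -0.2, 0.5]
opening: 0.0
time_s: 6.18
tcp_pos: [0.5283, -0.3512, -0.0001]
tcp_rot: [0.877, 0.481, 0.002, 0.013]
force: [0.8, 0.0, 0.3]
opening: 0.0002
```

```bash
for i in 1 ; do python3 -m crank '[[[0,0,0,0,0,0.07,0],[0,0,0,0,0,0,0]]]'; python3 -m crank '[[[0,0,0,0,0,0.04,0],[0,0,0,0,0,0,0]]]'; python3 -m crank '[[[0,0,0,0,0,0.04,0],[0,0,0,0,0,0,0]]]';  done
```

```text
time_s: 6.42
tcp_pos: [0.5284, -0.3513, -0.0046]
tcp_rot: [0.877, 0.481, 0.002, 0.013]
force: [-0.0, 0.0, -0.1]
opening: 0.0
time_s: 6.68
tcp_pos: [0.5285, -0.3514, -0.0072]
tcp_rot: [0.877, 0.481, 0.002, 0.013]
force: [-0.6, 0.5, 0.4]
opening: 0.0002
time_s: 6.92
tcp_pos: [0.5286, -0.3515, -0.0096]
tcp_rot: [0.877, 0.481, 0.002, 0.013]
force: [-0.3, -0.8, -0.8]
opening: -0.0001
```

```bash
python3 -m crank '[[[0,0,0,0,0,0.04,0],[0,0,0,0,0,0,0]]]'; python3 -m crank '[[[0,0,0,0,0,0.04,0],[0,0,0,0,0,0,0]]]'; python3 -m crank '[[[0,0,0,0,0,0.04,0],[0,0,0,0,0,0,0]]]'; python3 -c "
from h import *
plan((.53,-.33,.02),60.8)"
```

```text
time_s: 7.18
tcp_pos: [0.5286, -0.3516, -0.0122]
tcp_rot: [0.877, 0.481, 0.002, 0.013]
force: [0.5, -0.2, 0.4]
opening: -0.0
time_s: 7.42
tcp_pos: [0.5288, -0.3517, -0.0144]
tcp_rot: [0.877, 0.481, 0.002, 0.013]
force: [-0.0, 0.6, 1.9]
opening: 0.0002
time_s: 7.68
tcp_pos: [0.5291, -0.3518, -0.014]
tcp_rot: [0.877, 0.481, 0.002, 0.014]
force: [0.2, 0.4, -0.0]
opening: -0.0002
t 7.67 pos [ 0.5291 -0.3518 -0.014 ] yaw 57.49 tilt 1.64 F [ 0.16  0.39 -0.04] op -0.0002 j [ 0.59  0.77 -0.14  1.79  0.2   0.57 -0.24]
turn units [ 0.017  0.007 -0.037] shift units [ 0.309 -0.167 -0.574]
```

```bash
python3 -m crank '[[[0,0,0,0,0,0.05,0],[0,0,0,0,0,0,0]]]'; python3 -m crank '[[[0,0,0,0,0,0.08,0]]]'
```

```text
time_s: 7.92
tcp_pos: [0.5295, -0.3521, -0.0141]
tcp_rot: [0.877, 0.481, 0.002, 0.015]
force: [-0.3, -0.0, 0.0]
opening: -0.0
time_s: 8.05
tcp_pos: [0.5299, -0.3524, -0.015]
tcp_rot: [0.877, 0.481, 0.003, 0.016]
force: [-20.3, 15.0, 88.6]
opening: 0.0001
```

```bash
python3 -m crank '[[[0,0,0,0,0,-0.3,0],[0,0,0,0,0,-0.9,0],[0.017,0.007,-0.037,0,0,-0.9,0],[0,0,0,0,0,-0.9,0],[0,0,0,0,0,0,0]]]'
python3 - <<'E'
from h import *
plan((.583,-.262,.160),60.8)
for n in('top','scene'): cv2.imwrite(f'pics/{n}4.png',cams.capture(n)[:,:,::-1])
s=sensors.state();P=s['tcp_pos'];R=Ro.from_quat(s['tcp_rot']).as_matrix()
o=[]
for n in('top','scene'):
    im=cv2.imread(f'pics/{n}4.png')
    u,v=proj(n,P)[0];x0=int(u)-40;y0=int(v)-40
    c=cv2.resize(im[y0:y0+80,x0:x0+80],(400,400),interpolation=cv2.INTER_CUBIC)
    for q,col in((P+R@[0,0,-.031],(0,255,0)),(P+R@[0,0,-.014],(0,0,255))):
        u,v=proj(n,q)[0]; cv2.drawMarker(c,(int((u-x0+.5)*5),int((v-y0+.5)*5)),col,0,12)
    o.append(c)
cv2.imwrite('pics/f4.png',np.hstack(o))
E
```

```text
time_s: 8.68
tcp_pos: [0.5275, -0.349, 0.1689]
tcp_rot: [0.862, 0.507, 0.0, 0.001]
force: [0.5, 0.2, -0.7]
opening: 0.0003
t 8.68 pos [ 0.5275 -0.349   0.1689] yaw 60.92 tilt 0.11 F [ 0.48  0.24 -0.7 ] op 0.0003 j [ 0.64  0.56 -0.21  1.62  0.13  0.98 -0.12]
turn units [0.001 0.    0.001] shift units [1.717 0.104 0.148]
```

View pics/f4.png

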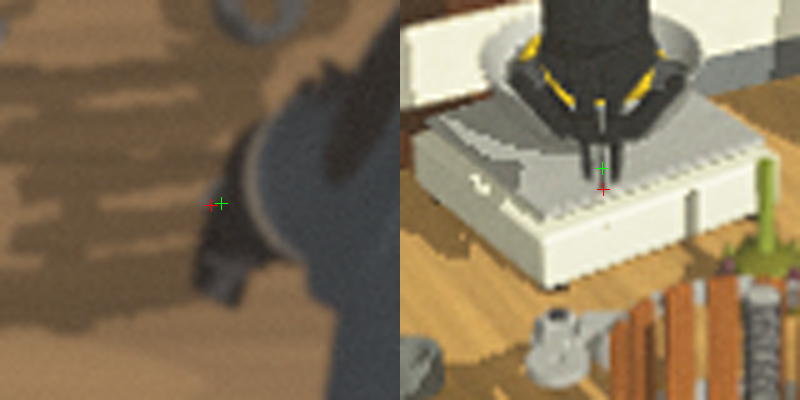

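```bash
cat >> h.py <<'E'
OFF=np.array([0,0,-.031])
_s=st
def st():
    s,R,m=_s(); s=dict(s); s['tcp_pos']=s['tcp_pos']+m@OFF; return s,R,m
E
python3 - <<'E'
from h import *
plan((.583,-.262,.154),60.8)
E
```

```text
t 8.78 pos [ 0.5253 -0.3479  0.1957] yaw 60.93 tilt 0.3 F [-0.54  0.29  0.04] op 0.0001 j [ 0.64  0.56 -0.21  1.62  0.13  0.98 -0.12]
turn units [-0.003  0.     0.001] shift units [1.719 0.148 0.694]
```

```bash
python3 -m crank '[[[0,0,0,0.4,0.04,0.35,0],[0,0,0,0.5,0.04,0.35,0],[0,0,0,0.45,0.04,0,0],[0,0,0,0.3,0,0,0],[0,0,0,0,0,0,0]]]'
python3 - <<'E'
from h import *
plan((.6025-.011*.488-.006*.488,-.2268-.017*.873,.154),60.8)
for n in('top','scene'): cv2.imwrite(f'pics/{n}5.png',cams.capture(n)[:,:,::-1])
s,_,R=st();P=s['tcp_pos']
o=[]
for n in('top','scene'):
    im=cv2.imread(f'pics/{n}5.png')
    u,v=proj(n,P)[0];x0=int(u)-40;y0=int(v)-40
    c=cv2.resize(im[y0:y0+80,x0:x0+80],(400,400),interpolation=cv2.INTER_CUBIC)
    for q,col in((P,(0,255,0)),(P-[0,0,.017],(0,0,255)),([.6025,-.2268,.149],(255,0,0))):
        u,v=proj(n,q)[0]; cv2.drawMarker(c,(int((u-x0+.5)*5),int((v-y0+.5)*5)),col,0,12)
    o.append(c)
cv2.imwrite('pics/f5.png',np.hstack(o))
E
```

```text
time_s: 9.4
tcp_pos: [0.576, -0.2619, 0.112]
tcp_rot: [0.862, 0.506, -0.006, -0.007]
force: [0.2, -0.1, -0.9]
opening: -0.0003
t 9.4 pos [ 0.5765 -0.2621  0.143 ] yaw 60.84 tilt 1.06 F [ 0.17 -0.08 -0.93] op -0.0003 j [ 0.48  0.63 -0.2   1.66  0.15  0.89 -0.29]
turn units [-0.012  0.002  0.   ] shift units [ 0.44   0.088 -0.186]
```

View pics/f5.png

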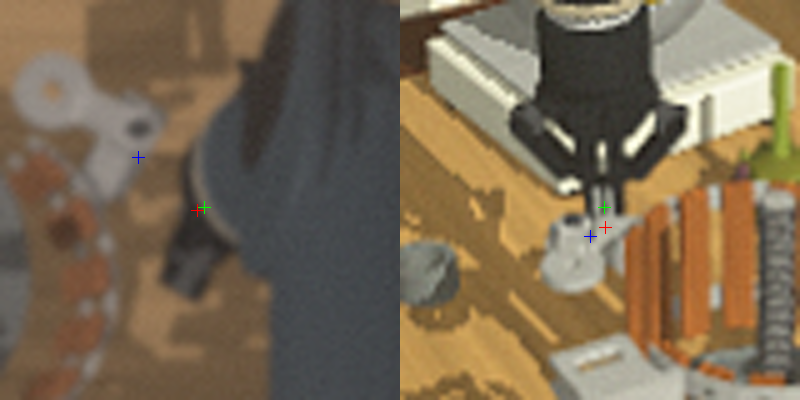

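```bash
python3 -m crank '[[[-0.012,0,0,0.15,0.1,-0.15,0],[0,0,0,0.15,0.04,-0.05,0],[0,0,0,0.1,0,0,0],[0,0,0,0,0,0,0]]]'
python3 - <<'E'
from h import *
plan((.6025-.011*.488,-.2268-.011*.873,.154),60.8)
E
```

```text
time_s: 10.0
tcp_pos: [0.5951, -0.2491, 0.1263]
tcp_rot: [0.864, 0.504, -0.001, 0.003]
force: [-0.0, -1.0, 0.6]
opening: 0.0007
t 10.0 pos [ 0.595  -0.249   0.1573] yaw 60.48 tilt 0.39 F [-0.   -0.95  0.58] op 0.0007 j [ 0.44  0.61 -0.2   1.63  0.15  0.9  -0.33]
turn units [ 0.003  0.003 -0.004] shift units [ 0.2   -0.073  0.054]
```

```bash
python3 -m crank '[[[0,0,0,0.14,-0.02,0.02,0],[0,0,0,0.14,-0.02,0.02,0],[0,0,-0.025,0.15,0.05,0,0],[0,0,-0.025,0.15,0.05,0,0]]]';python3 -m crank '[[[0,0,-0.025,0.15,0.05,0,0],[0,0,-0.025,0.15,0.05,0,0]]]'
python3 - <<'E'
from h import *
plan((.6025-.011*.488,-.2268-.011*.873,.154),70)
for n in('top','scene'): cv2.imwrite(f'pics/{n}6.png',cams.capture(n)[:,:,::-1])
s,_,R=st();P=s['tcp_pos']
o=[]
for n in('top','scene'):
    im=cv2.imread(f'pics/{n}6.png')
    u,v=proj(n,P)[0];x0=int(u)-60;y0=int(v)-40
    c=cv2.resize(im[y0:y0+80,x0:x0+80],(400,400),interpolation=cv2.INTER_CUBIC)
    o.append(c)
cv2.imwrite('pics/f6.png',np.hstack(o))
E
```

```text
time_s: 10.5
tcp_pos: [0.615, -0.2202, 0.1233]
tcp_rot: [0.843, 0.538, -0.002, 0.003]
force: [-1.5, -0.4, 1.3]
opening: 0.0001
time_s: 10.75
tcp_pos: [0.6285, -0.2049, 0.123]
tcp_rot: [0.819, 0.574, -0.002, 0.003]
force: [-1.5, -0.8, -0.3]
opening: 0.0002
t 10.75 pos [ 0.6285 -0.2046  0.154 ] yaw 70.02 tilt 0.43 F [-1.54 -0.75 -0.29] op 0.0002 j [ 0.38  0.64 -0.24  1.59  0.19  0.93 -0.27]
turn units [0.001 0.005 0.   ] shift units [-0.676 -0.311  0.003]
```

View pics/f6.png

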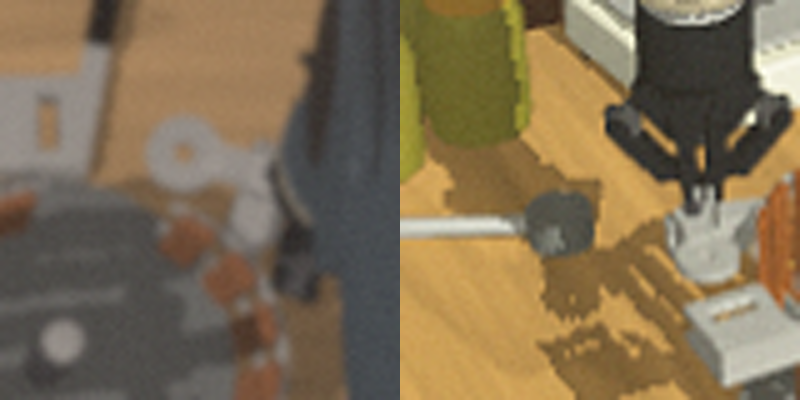

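```bash
python3 -m crank '[[[0,0,-0.03,0.15,0.05,0,0],[0,0,-0.03,0.15,0.05,0,0],[0,0,-0.03,0.15,0.05,0,0],[0,0,-0.03,0.15,0.05,0,0]]]'
python3 - <<'E'
from h import *
s,R,m=st(); a=s['tcp_pos'][:2]-[.4435,-.0645]; print(np.hypot(*a),np.degrees(np.arctan2(a[1],a[0]))+19)
plan((.6695,-.1395,.154),90.6)
E
```

```text
time_s: 11.35
tcp_pos: [0.6511, -0.1716, 0.1227]
tcp_rot: [0.758, 0.653, -0.002, 0.003]
force: [-1.8, -1.2, 0.5]
opening: 0.0001
0.23346499509981353 -8.23213667563499
t 11.35 pos [ 0.6511 -0.1713  0.1537] yaw 81.47 tilt 0.42 F [-1.78 -1.19  0.54] op 0.0001 j [ 0.35  0.66 -0.29  1.55  0.23  0.96 -0.16]
turn units [ 0.     0.005 -0.101] shift units [ 0.57   0.225 -0.009]
```

```bash
python3 -m crank '[[[0,0,-0.03,0.15,0.04,0,0],[0,0,-0.03,0.15,0.02,0,0]]]';  python3 -m crank '[[[0,0,-0.02,0.12,0,0,0]]]';python3 -m crank '[[[0,0,-0.01,0.08,0,0,0]]]';python3 - <<'E'
from h import *
s,R,m=st(); a=s['tcp_pos'][:2]-[.4435,-.0645]; print(np.hypot(*a),np.degrees(np.arctan2(a[1],a[0]))+19)
plan((.6622,-.1373,.154),90.6)
for n in('top','scene'): cv2.imwrite(f'pics/{n}7.png',cams.capture(n)[:,:,::-1])
P=s['tcp_pos']
o=[]
for n in('top','scene'):
    im=cv2.imread(f'pics/{n}7.png')
    u,v=proj(n,P)[0];x0=int(u)-50;y0=int(v)-40
    c=cv2.resize(im[y0:y0+80,x0:x0+80],(400,400),interpolation=cv2.INTER_CUBIC)
    o.append(c)
cv2.imwrite('pics/f7.png',np.hstack(o))
E
```

```text
time_s: 11.6
tcp_pos: [0.6585, -0.1533, 0.1228]
tcp_rot: [0.724, 0.69, -0.002, 0.004]
force: [1.6, -2.8, 0.3]
opening: 0.0
time_s: 11.72
tcp_pos: [0.6594, -0.1453, 0.1229]
tcp_rot: [0.712, 0.702, -0.002, 0.004]
force: [1.7, -2.5, 0.1]
opening: 0.0003
time_s: 11.85
tcp_pos: [0.6597, -0.1399, 0.1229]
tcp_rot: [0.706, 0.708, -0.002, 0.004]
force: [1.3, -1.8, -0.6]
opening: -0.0003
0.22877009533065368 -0.19216661744556163
t 11.85 pos [ 0.6596 -0.1397  0.1539] yaw 90.21 tilt 0.48 F [ 1.33 -1.79 -0.65] op -0.0003 j [ 0.33  0.67 -0.33  1.55  0.26  0.96 -0.08]
turn units [ 0.002  0.005 -0.004] shift units [ 0.04   0.044 -0.001]
```

View pics/f7.png

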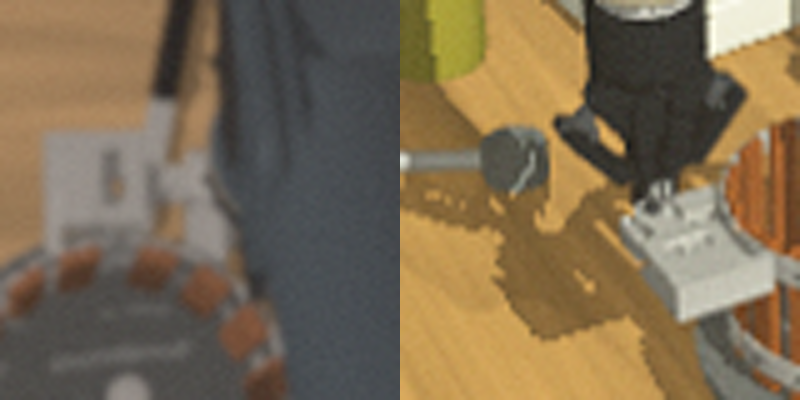

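```bash
python3 -m crank '[[[0,0,0,0.05,0,0,0]]]';  python3 -m crank '[[[0,0,0,0.05,0,0,0]]]';python3 -m crank '[[[0,0,0,0.04,0,0,0]]]'
```

```text
time_s: 12.08
tcp_pos: [0.6592, -0.1369, 0.1228]
tcp_rot: [0.706, 0.708, -0.002, 0.004]
force: [2.9, -2.1, -0.5]
opening: 0.0002
time_s: 12.2
tcp_pos: [0.6592, -0.1354, 0.1228]
tcp_rot: [0.707, 0.708, -0.002, 0.004]
force: [2.2, -8.5, -1.2]
opening: 0.0003
time_s: 12.32
tcp_pos: [0.6592, -0.1355, 0.1229]
tcp_rot: [0.707, 0.707, -0.003, 0.006]
force: [0.9, -8.6, -1.0]
opening: -0.0001
```

```bash
python3 -m crank '[[[0,0,0,0.04,0,0,0]]]';  python3 -m crank '[[[0,0,0,0.04,0,0,0]]]'
```

```text
time_s: 12.45
tcp_pos: [0.6592, -0.1356, 0.1229]
tcp_rot: [0.708, 0.706, -0.004, 0.007]
force: [2.6, -6.5, -1.2]
opening: -0.0
time_s: 12.58
tcp_pos: [0.6592, -0.1357, 0.1229]
tcp_rot: [0.709, 0.705, -0.005, 0.008]
force: [1.6, -7.0, 0.6]
opening: -0.0
```

```bash
python3 -m crank '[[[0,0,0,0.08,0,0,0],[0,0,0,0.05,0,0,0]]]'; python3 -m crank '[[[0,0,0,-0.3,0,0,0],[0,0,0,-0.6,0,0,0],[0,0,0,-0.3,0,-0.6,0],[0,0,0,0,0,-0.9,1],[0,0,0,0,0,-0.8,1],[0,0,0,0,0,0,1]]]'
python3 - <<'E'
from h import *
plan((.6685,-.061,.3),90)
plan((.533,.3188,.25),90)
E
```

```text
time_s: 12.82
tcp_pos: [0.6591, -0.1361, 0.1231]
tcp_rot: [0.711, 0.703, -0.008, 0.011]
force: [1.5, -6.6, 0.2]
opening: -0.0002
time_s: 13.58
tcp_pos: [0.6549, -0.2107, 0.2655]
tcp_rot: [0.712, 0.702, -0.009, 0.008]
force: [-0.1, -0.9, 0.5]
opening: 0.0543
t 13.57 pos [ 0.6549 -0.21    0.2965] yaw 89.15 tilt 1.36 F [-0.1  -0.89  0.46] op 0.0543 j [ 0.42  0.57 -0.34  1.32  0.21  1.28  0.05]
turn units [-0.001  0.015 -0.01 ] shift units [ 2.484  0.189 -0.118]
t 13.57 pos [ 0.6549 -0.21    0.2965] yaw 89.15 tilt 1.36 F [-0.1  -0.89  0.46] op 0.0543 j [ 0.42  0.57 -0.34  1.32  0.21  1.28  0.05]
turn units [-0.001  0.015 -0.01 ] shift units [ 8.798 -2.163  0.568]
```

```bash
python3 -m crank '[[[0,0.015,-0.01,0.8,-0.2,0,1],[0,0,0,0.9,-0.22,0,1],[0,0,0,0.9,-0.22,0,1],[0,0,0,0.9,-0.22,0,1],[0,0,0,0.9,-0.22,0,1],[0,0,0,0.9,-0.22,0,1],[0,0,0,0.9,-0.22,0,1],[0,0,0,0.9,-0.22,0,1],[0,0,0,0.9,-0.22,0,1],[0,0,0,0,0,0,1]]]'
python3 - <<'E'
from h import *
plan((.533,.3188,.25),90)
cv2.imwrite('pics/top8.png',cams.capture('top')[:,:,::-1]);cv2.imwrite('pics/scene8.png',cams.capture('scene')[:,:,::-1])
a=cv2.imread('pics/top8.png')[110:250,215:355];b=cv2.imread('pics/scene8.png')[130:230,160:260]
cv2.imwrite('pics/f8.png',np.hstack([cv2.resize(a,(400,400),interpolation=cv2.INTER_CUBIC),cv2.resize(b,(400,400),interpolation=cv2.INTER_CUBIC)]))
E
```

```text
time_s: 14.82
tcp_pos: [0.5312, 0.2768, 0.2567]
tcp_rot: [0.709, 0.705, -0.005, -0.006]
force: [-0.4, -0.6, -0.7]
opening: 0.0856
t 14.82 pos [0.5317 0.2767 0.2877] yaw 89.69 tilt 0.87 F [-0.37 -0.57 -0.73] op 0.0856 j [-0.27  0.46 -0.44  1.56  0.2   1.18 -0.75]
turn units [-0.01  -0.    -0.003] shift units [0.701 0.027 0.628]
```

View pics/f8.png

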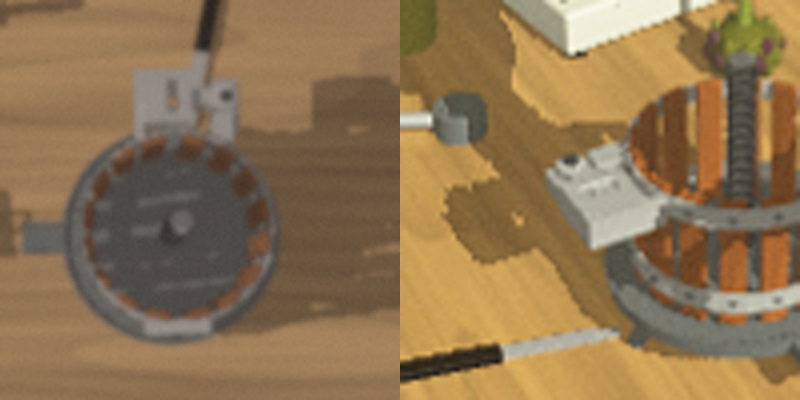

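Run:
```python
import cv2
a=cv2.imread('pics/top8.png')[120:170,255:305];b=cv2.imread('pics/scene8.png')[150:200,195:245]
import numpy as np
cv2.imwrite('pics/g8.png',np.hstack([cv2.resize(a,(400,400),interpolation=cv2.INTER_CUBIC),cv2.resize(b,(400,400),interpolation=cv2.INTER_CUBIC)]))
```

```text
(no output)
```

View pics/g8.png

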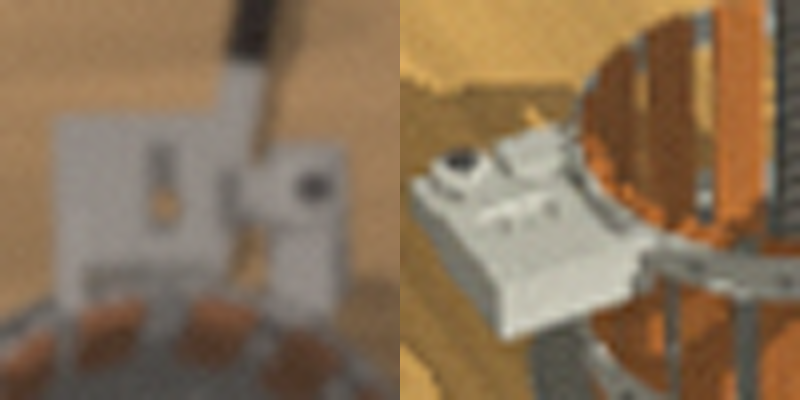

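Run:
```python
from h import *
np.set_printoptions(precision=4,suppress=True)
g=lambda u,v,z:at(*crop('top',255,120,8,u,v),z)
print('hole',g(165,207,.163),'slot ends',g(162,143,.176),g(162,230,.176),g(162,187,.176))
im=cv2.imread('pics/top8.png').astype(int)
print((im[134:152,270:282,2]-im[134:152,270:282,0]))
print(im[134:152,270:282].sum(2)//3)
```

```text
hole [ 0.6647 -0.0617  0.163 ] slot ends [ 0.6846 -0.0599  0.176 ] [ 0.6546 -0.06    0.176 ] [ 0.6694 -0.0599  0.176 ]
[[33 34 34 34 32 34 33 29 28 31 30 26]
 [18 17 18 18 17 16 17 16 16 15 16 15]
 [11 15 12 12 13 13 13 13 13 13 13 11]
 [12 12 13 13 10 10 12 13 13 13 13 12]
 [14 15 13 12 11 10 12 11 11 13 12 14]
 [11 14 12 12  9 10 10 10 13 13 12 14]
 [13 13 12 11 11  9 12 12 12 14 14 12]
 [11 16 13 11 10 11 10 11 13 11 13 13]
 [14 13 12 12 14 14 13 13 13 14 11 12]
 [13 13 12 15 25 28 23 17 14 13 13 11]
 [10 12 13 21 37 47 41 24 15 12 13 11]
 [11 13 14 24 45 58 52 31 16 12 13 11]
 [12 12 14 23 40 53 49 32 15 14 13 13]
 [13 12 10 16 27 33 32 22 14 12 12 12]
 [13 13 13 14 13 16 17 15 14 11 12 13]
 [13 11 12 11 11 10 11 14 10 13 13 13]
 [12 11 12 14 12 12 13 13 12 13 12 11]
 [13 11 12 11 11 14 13 12 12 11 14 12]]
[[134 138 135 133 135 135 134 135 133 135 135 135]
 [138 137 140 138 136 136 137 141 140 136 139 141]
 [136 138 137 136 135 135 137 136 136 139 138 141]
 [138 140 137 131 127 127 132 133 139 139 139 139]
 [138 138 136 122 115 113 118 131 139 137 138 139]
 [138 141 132 119 105 106 115 129 142 139 136 138]
 [139 139 134 119 105 101 113 129 140 140 140 137]
 [139 139 131 118 108 101 112 128 140 139 138 135]
 [140 138 133 121 107 100 110 127 138 141 138 131]
 [142 139 134 119 109 105 110 126 136 140 138 131]
 [142 139 134 120 113 109 107 122 136 140 139 132]
 [141 139 132 124 116 114 115 120 131 138 140 132]
 [138 139 132 123 114 115 115 118 134 139 136 130]
 [139 140 134 123 114 111 115 123 138 140 137 133]
 [141 139 135 124 118 113 120 129 140 138 139 134]
 [139 139 135 133 127 129 129 136 142 139 139 135]
 [140 137 138 139 136 137 137 138 140 140 139 138]
 [137 133 134 136 137 136 134 136 136 136 134 136]]
```

```bash
python3 -m crank '[[[-0.01,0,-0.003,0.35,0.02,0.4,0.6],[0,0,0,0.3,0,0.4,0.6],[0,0,0,0,0,0.4,0.6],[0,0,0,0,0,0,0.6]]]'
python3 - <<'E'
from h import *
plan((.533,.3188,.097),90)
im=cams.capture('scene')[:,:,::-1];tm=cams.capture('top')[:,:,::-1]
s,_,R=st();P=s['tcp_pos'];o=[]
for n,im in(('top',tm),('scene',im)):
    u,v=proj(n,P)[0];x0=int(u)-40;y0=int(v)-40
    c=cv2.resize(np.ascontiguousarray(im[y0:y0+80,x0:x0+80]),(400,400),interpolation=cv2.INTER_CUBIC)
    for q,col in((P,(0,255,0)),(P-[0,0,.017],(0,0,255)),([.533,.3188,.116],(255,0,0))):
        u,v=proj(n,q)[0]; cv2.drawMarker(c,(int((u-x0+.5)*5),int((v-y0+.5)*5)),col,0,12)
    o.append(c)
cv2.imwrite('pics/f9.png',np.hstack(o))
E
```

```text
time_s: 15.42
tcp_pos: [0.5387, 0.3019, 0.1812]
tcp_rot: [0.714, 0.701, -0.002, 0.003]
force: [0.8, 0.1, 0.3]
opening: 0.0512
t 15.43 pos [0.5387 0.3022 0.2122] yaw 88.94 tilt 0.43 F [0.79 0.14 0.34] op 0.0512 j [-0.33  0.54 -0.41  1.63  0.25  1.02 -0.85]
turn units [ 0.001  0.005 -0.012] shift units [ 0.289 -0.103  1.918]
```

View pics/f9.png

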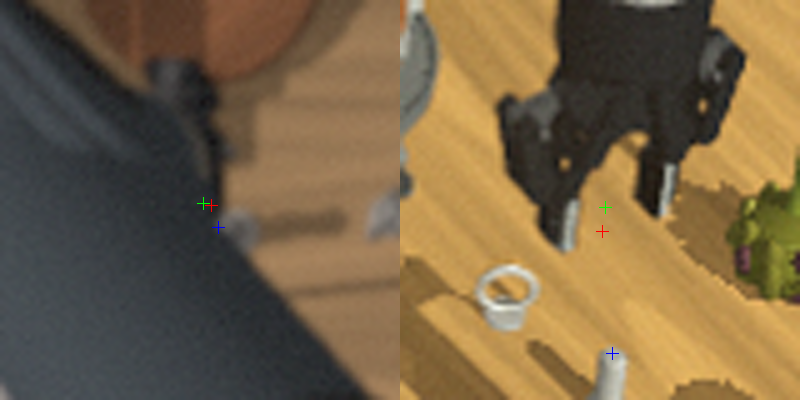

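```bash
python3 -m crank '[[[0.001,0.005,-0.012,0.15,-0.06,0.3,0.6],[0,0,0,0.14,-0.05,0.4,0.6],[0,0,0,0,0,0.4,0.6],[0,0,0,0,0,0.3,0.6],[0,0,0,0,0,0,0.6]]]'
python3 - <<'E'
from h import *
plan((.533,.3188,.097),90)
E
```

```text
time_s: 16.15
tcp_pos: [0.5391, 0.3199, 0.1041]
tcp_rot: [0.709, 0.705, 0.007, 0.002]
force: [0.4, -0.0, -0.9]
opening: 0.0515
t 16.15 pos [0.5387 0.3197 0.1351] yaw 89.71 tilt 0.86 F [ 0.36 -0.02 -0.88] op 0.0515 j [-0.37  0.63 -0.39  1.71  0.31  0.85 -0.9 ]
turn units [ 0.008 -0.005 -0.003] shift units [-0.02  -0.103  0.634]
```

```bash
python3 -m crank '[[[0.008,-0.005,-0.003,-0.02,-0.12,0,0.6],[0,0,0,0,0,0.2,0.6],[0,0,0,0,0,0.25,0.6],[0,0,0,0,0,0.15,0.6],[0,0,0,0,0,0,0.6]]]'
python3 - <<'E'
from h import *
plan((.533,.3188,.097),90)
cv2.imwrite('pics/s10.png',cams.capture('scene')[:,:,::-1])
c=cv2.imread('pics/s10.png')[215:295,265:365]
cv2.imwrite('pics/s10c.png',cv2.resize(c,(800,640)[:1]+(600,),interpolation=cv2.INTER_CUBIC))
E
```

```text
time_s: 16.77
tcp_pos: [0.5325, 0.319, 0.0676]
tcp_rot: [0.707, 0.707, 0.001, 0.0]
force: [-1.0, 0.1, 0.1]
opening: 0.0511
t 16.77 pos [0.5325 0.3189 0.0986] yaw 89.96 tilt 0.11 F [-0.95  0.09  0.12] op 0.0511 j [-0.38  0.67 -0.38  1.75  0.33  0.79 -0.92]
turn units [ 0.001 -0.    -0.   ] shift units [-0.002  0.009  0.027]
```

View pics/s10c.png

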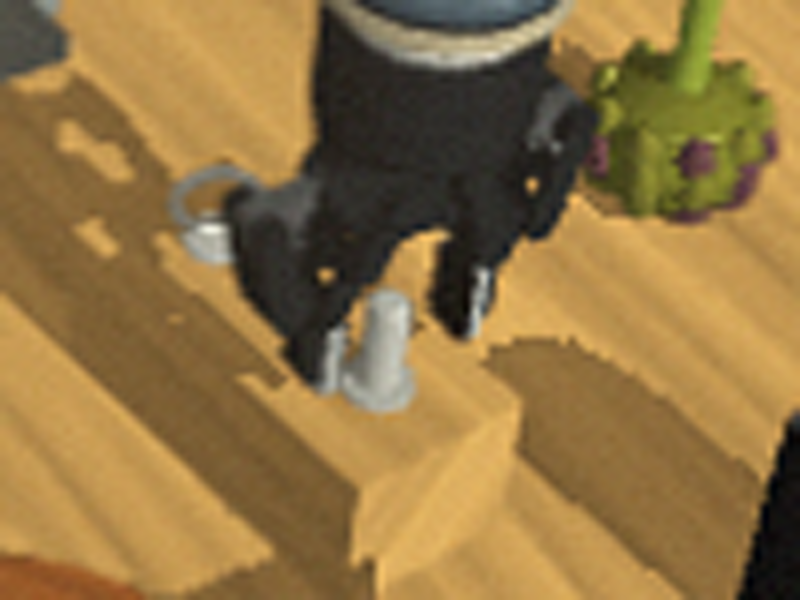

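```bash
python3 -m crank '[[[0,0,0,0,0,0,0],[0,0,0,0,0,0,0],[0,0,0,0,0,0,0],[0,0,0,0,0,0,0]]]'; python3 -c "
from h import *
plan((.533,.3188,.097),90)"
```

```text
time_s: 17.32
tcp_pos: [0.5332, 0.3195, 0.0689]
tcp_rot: [0.707, 0.707, 0.002, 0.001]
force: [-0.6, -0.3, -0.9]
opening: 0.0142
t 17.32 pos [0.5331 0.3194 0.0999] yaw 89.96 tilt 0.23 F [-0.58 -0.3  -0.92] op 0.0142 j [-0.38  0.67 -0.38  1.75  0.33  0.79 -0.92]
turn units [ 0.002 -0.001 -0.   ] shift units [-0.01  -0.002  0.048]
```

```bash
python3 -m crank '[[[0,0,0,0,0,-0.3,0],[0,0,0,0,0,-0.8,0],[0,0,0,0,0,-0.9,0],[0,0,0,0,0,-0.9,0],[0,0,0,0,0,-0.8,0],[0,0,0,0,0,0,0]]]'
python3 - <<'E'
from h import *
plan((.665,-.0612,.31),90)
for n in('top','scene'):
    cv2.imwrite(f'pics/{n}11.png',cams.capture(n)[:,:,::-1])
P=st()[0]['tcp_pos'];o=[]
for n in('top','scene'):
    im=cv2.imread(f'pics/{n}11.png')
    u,v=proj(n,P-[0,0,.04])[0];x0=int(u)-40;y0=int(v)-40
    c=cv2.resize(np.ascontiguousarray(im[y0:y0+80,x0:x0+80]),(400,400),interpolation=cv2.INTER_CUBIC)
    for q,col in((P,(0,255,0)),(P-[0,0,.08],(0,0,255))):
        u,v=proj(n,q)[0]; cv2.drawMarker(c,(int((u-x0+.5)*5),int((v-y0+.5)*5)),col,0,12)
    o.append(c)
cv2.imwrite('pics/f11.png',np.hstack(o))
E
```

```text
time_s: 18.08
tcp_pos: [0.5317, 0.3197, 0.3048]
tcp_rot: [0.707, 0.707, 0.004, 0.0]
force: [-0.7, -0.3, -2.1]
opening: 0.0148
t 18.07 pos [0.5315 0.3195 0.3358] yaw 90.05 tilt 0.49 F [-0.72 -0.33 -2.08] op 0.0148 j [-0.34  0.45 -0.45  1.45  0.2   1.28 -0.8 ]
turn units [ 0.004 -0.004  0.   ] shift units [-6.349  2.217  0.408]
```

View pics/f11.png

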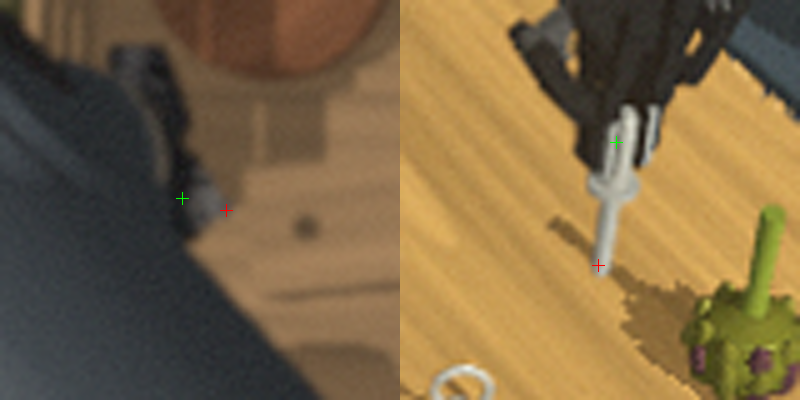

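Run:
```python
from h import *
P=st()[0]['tcp_pos'];o=[]
for n in('top','scene'):
    im=cv2.imread(f'pics/{n}11.png')
    u,v=proj(n,P-[0,0,.03])[0];x0=int(u)-20;y0=int(v)-20
    print(n,x0,y0)
    c=cv2.resize(np.ascontiguousarray(im[y0:y0+40,x0:x0+40]),(400,400),interpolation=cv2.INTER_CUBIC)
    for q,col in((P,(0,255,0)),(P-[0,0,.027],(255,0,0)),(P-[0,0,.083],(0,0,255))):
        u,v=proj(n,q)[0]; cv2.drawMarker(c,(int((u-x0+.5)*10),int((v-y0+.5)*10)),col,0,12)
    o.append(c)
cv2.imwrite('pics/g11.png',np.hstack(o))
```

```text
top 102 169
scene 301 181
```

View pics/g11.png

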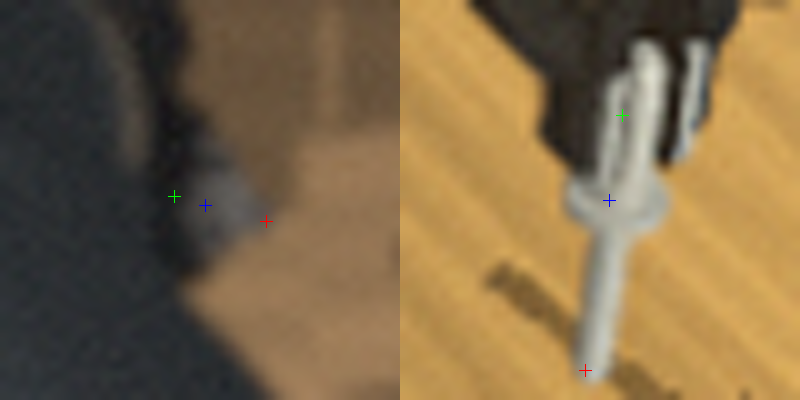

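```bash
python3 -m crank '[[[0,0,0,-0.5,0.17,0,0],[0,0,0,-0.8,0.28,0,0],[0,0,0,-0.8,0.28,0,0],[0,0,0,-0.8,0.28,0,0],[0,0,0,-0.8,0.28,0,0],[0,0,0,-0.8,0.28,0,0],[0,0,0,-0.8,0.28,0,0],[0,0,0,-0.6,0.2,0,0],[0,0,0,0,0,0,0]]]'
python3 - <<'E'
from h import *
plan((.665,-.0662,.31),90)
E
```

```text
time_s: 19.3
tcp_pos: [0.6506, -0.0482, 0.2854]
tcp_rot: [0.705, 0.709, -0.009, -0.008]
force: [1.1, 0.5, -0.8]
opening: 0.0145
t 19.3 pos [ 0.6514 -0.0481  0.3164] yaw 90.31 tilt 1.38 F [ 1.07  0.47 -0.78] op 0.0145 j [ 0.22  0.53 -0.37  1.36  0.19  1.32 -0.16]
turn units [-0.015  0.002  0.003] shift units [-0.302  0.228  0.102]
```

```bash
python3 -m crank '[[[-0.015,0.002,0.003,-0.15,0.1,0.2,0],[0,0,0,-0.15,0.1,0.2,0],[0,0,0,0,0,0.1,0],[0,0,0,0,0,0,0]]]'
cat > look.py <<'E'
from h import *
import sys
k=sys.argv[1]
plan((.665,-.0662,.28),90)
for n in('top','scene'): cv2.imwrite(f'pics/{n}{k}.png',cams.capture(n)[:,:,::-1])
P=st()[0]['tcp_pos'];o=[]
for n,x0,y0,w in(('top',245,110,60),('scene',190,130,60)):
    im=cv2.imread(f'pics/{n}{k}.png')
    o.append(cv2.resize(np.ascontiguousarray(im[y0:y0+w,x0:x0+w]),(400,400),interpolation=cv2.INTER_CUBIC))
cv2.imwrite(f'pics/L{k}.png',np.hstack(o))
E
python3 look.py 12
```

```text
time_s: 19.8
tcp_pos: [0.6605, -0.0637, 0.2506]
tcp_rot: [0.706, 0.708, -0.002, -0.004]
force: [0.2, 0.1, -1.0]
opening: 0.0147
t 19.8 pos [ 0.6607 -0.0638  0.2816] yaw 90.22 tilt 0.48 F [ 0.2   0.15 -0.99] op 0.0147 j [ 0.24  0.56 -0.37  1.4   0.2   1.23 -0.14]
turn units [-0.005 -0.002  0.002] shift units [-0.041  0.071  0.026]
```

View pics/L12.png

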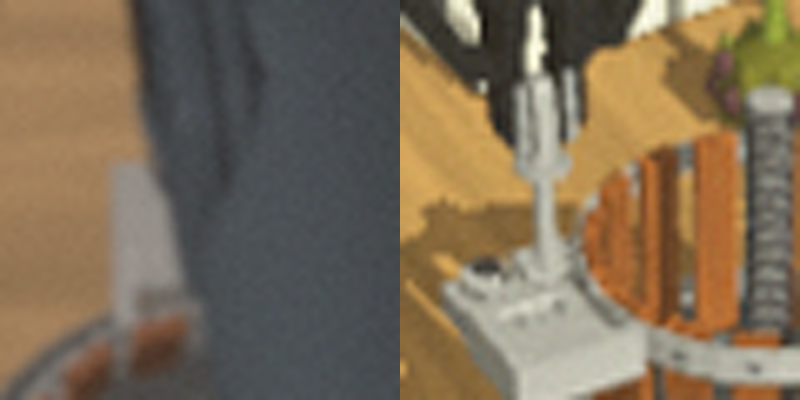

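Run:
```python
from h import *
np.set_printoptions(precision=4,suppress=True)
im=cv2.imread('pics/scene12.png'); x0,y0=195,130
c=cv2.resize(im[y0:y0+60,x0:x0+40],(800//2,600),interpolation=cv2.INTER_CUBIC)
P=st()[0]['tcp_pos']
d=c.copy()
for q,col in((P+[0,.005,-.0859],(0,0,255)),(P+[0,.005,.016],(0,255,0)),(P+[0,.005,-.03],(255,0,0)),([.6687,-.0612,.176],(0,0,255)),([.6647,-.0612,.163],(255,0,0))):
    u,v=proj('scene',q)[0]; cv2.drawMarker(d,(int((u-x0+.5)*10),int((v-y0+.5)*10)),col,0,14)
cv2.imwrite('pics/g12.png',np.hstack([c,d]))
```

```text
(no output)
```

View pics/g12.png

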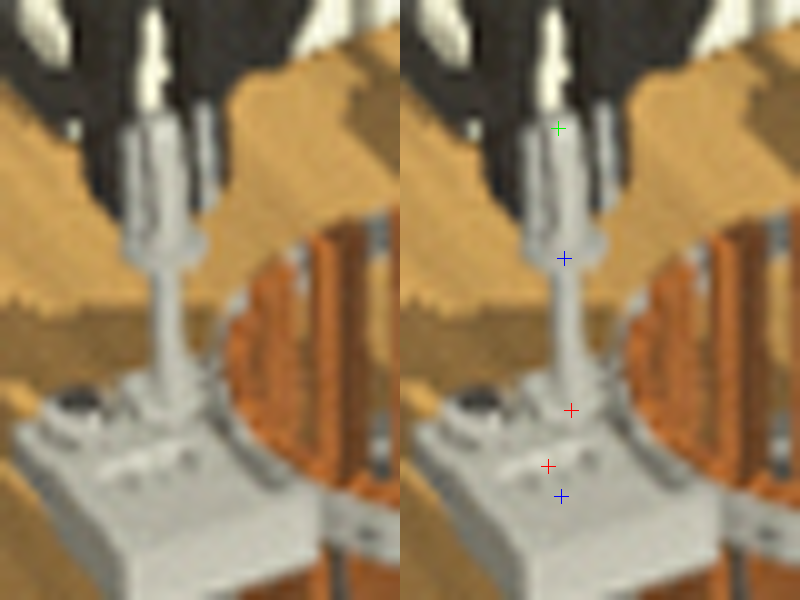

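Run:
```python
from h import *
np.set_printoptions(precision=4,suppress=True)
for f in('top8','top0'):
    im=cv2.imread(f'pics/{f}.png').astype(float)
    w=np.clip(136-im[134:152,268:283].sum(2)/3,0,None) if f=='top8' else np.clip(im[134:152,268:283,2]-im[134:152,268:283,0]-18,0,None)
    w[:2]=0; w[:,11:]=0; w[:,:3]=0; w[w<6]=0
    v,u=np.mgrid[134:152,268:283]
    U,V=(u*w).sum()/w.sum(),(v*w).sum()/w.sum(); print(f,U,V,at('top',U,V,.176),at('top',U,V,.17))
im=cv2.imread('pics/top8.png').astype(float); w=np.clip(im[140:150,271:280,2]-im[140:150,271:280,0]-16,0,None)
v,u=np.mgrid[140:150,271:280];U,V=(u*w).sum()/w.sum(),(v*w).sum()/w.sum(); print('hole',U,V,at('top',U,V,.163))
```

```text
top8 274.868099074903 142.88570575947477 [ 0.6695 -0.0601  0.176 ] [ 0.6706 -0.0604  0.17  ]
top0 275.13904761904763 143.7057142857143 [ 0.6673 -0.0608  0.176 ] [ 0.6683 -0.0612  0.17  ]
hole 275.1822541966427 145.1726618705036 [ 0.6655 -0.0617  0.163 ]
```

```bash
python3 -m crank '[[[-0.005,-0.002,0.002,-0.05,0.08,0.05,0],[0,0,0,0,0,0.1,0],[0,0,0,0,0,0,0]]]'; python3 -c "
from h import *
plan((.665,-.0663,.2619),90)"
```

```text
time_s: 20.27
tcp_pos: [0.6664, -0.0661, 0.2428]
tcp_rot: [0.707, 0.708, 0.001, 0.001]
force: [-0.7, 1.1, -1.3]
opening: 0.0142
t 20.27 pos [ 0.6663 -0.0661  0.2738] yaw 90.09 tilt 0.22 F [-0.68  1.12 -1.26] op 0.0142 j [ 0.24  0.56 -0.37  1.41  0.21  1.2  -0.15]
turn units [0.002 0.    0.001] shift units [-0.003 -0.022  0.198]
```

```bash
python3 -m crank '[[[0,0,0,0,-0.025,0.1,0],[0,0,0,0,0,0,0]]]'; python3 -m crank '[[[0,0,0,0,0,0.05,0],[0,0,0,0,0,0,0]]]';python3 look.py 13
```

```text
time_s: 20.52
tcp_pos: [0.6647, -0.066, 0.2364]
tcp_rot: [0.707, 0.708, 0.001, 0.001]
force: [-0.7, -0.2, -1.9]
opening: 0.0141
time_s: 20.78
tcp_pos: [0.6647, -0.0661, 0.2333]
tcp_rot: [0.707, 0.708, 0.001, 0.001]
force: [-0.6, -0.5, -0.5]
opening: 0.0144
t 20.77 pos [ 0.6646 -0.0661  0.2643] yaw 90.08 tilt 0.21 F [-0.59 -0.53 -0.47] op 0.0144 j [ 0.24  0.57 -0.37  1.43  0.21  1.18 -0.15]
turn units [0.002 0.    0.001] shift units [-0.002  0.008 -0.262]
```

View pics/L13.png

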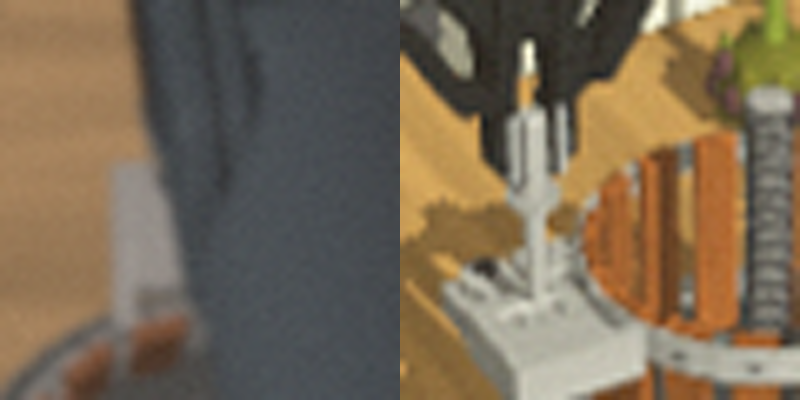

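```bash
cat > z.py <<'E'
from h import *
import sys
k=sys.argv[1]
x0,y0=200,155
o=[]
for f in(sys.argv[2] if len(sys.argv)>2 else 'scene8',f'scene{k}'):
    im=cv2.imread(f'pics/{f}.png')
    o.append(cv2.resize(im[y0:y0+40,x0:x0+27],(405,600),interpolation=cv2.INTER_CUBIC))
cv2.imwrite(f'pics/z{k}.png',np.hstack(o)[:,:800])
E
python3 z.py 13
```

```text
(no output)
```

View pics/z13.png

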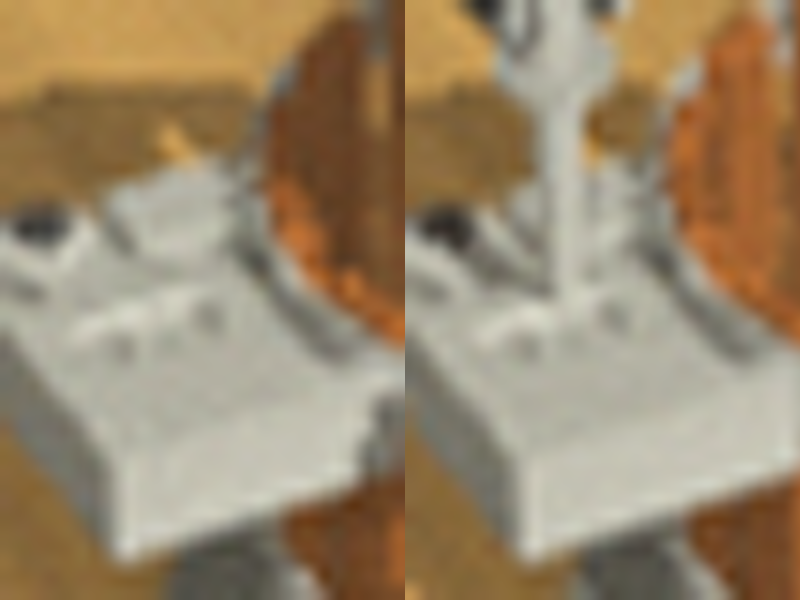

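```bash
cat > z2.py <<'E'
from h import *
import sys
k=sys.argv[1]; c=[float(a) for a in sys.argv[2:4]]
x0,y0=200,155;S=15
im=cv2.imread(f'pics/scene{k}.png')
a=cv2.resize(im[y0:y0+40,x0:x0+27],(405,600),interpolation=cv2.INTER_CUBIC);b=a.copy()
def poly(P,col):
    q=((proj('scene',np.array(P))-[x0,y0]+.5)*S).astype(int); cv2.polylines(b,[q],True,col,1)
L=.00900;r=.00575
t=np.radians(np.arange(-90,91,15))
sl=[(c[0]+L+r*np.cos(i),c[1]+r*np.sin(i),.176) for i in t]+[(c[0]-L-r*np.cos(i),c[1]-r*np.sin(i),.176) for i in t]
poly(sl,(0,0,255))
h=[.6655,-.0615]
poly([(h[0]+r*np.cos(i),h[1]+r*np.sin(i),.167) for i in np.radians(np.arange(0,360,15))],(255,0,0))
for x,y in((-.026,-.017),(.026,-.017),(.026,.017),(-.026,.017)): pass
poly([(c[0]+x,c[1]+y,.176) for x,y in((-.026,-.017),(.026,-.017),(.026,.017),(-.026,.017))],(0,160,0))
if len(sys.argv)>4:
    P=st()[0]['tcp_pos']; 
    for R_,z in((.0037,-.0859),(.005,-.0819)): poly([(P[0]+R_*np.cos(i),P[1]+.005+R_*np.sin(i),P[2]+z) for i in np.radians(np.arange(0,360,15))],(255,0,255))
cv2.imwrite(f'pics/y{k}.png',np.hstack([a,b])[:,:800])
E
python3 z2.py 8 .6687 -.0612; python3 z2.py 13 .6687 -.0612 1
```

```text
(no output)
```

View pics/y8.png

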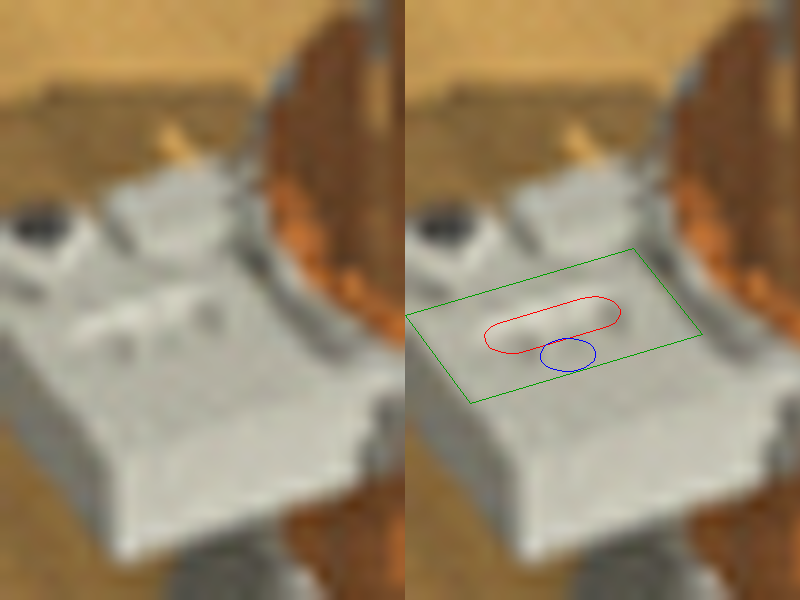

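View pics/y13.png

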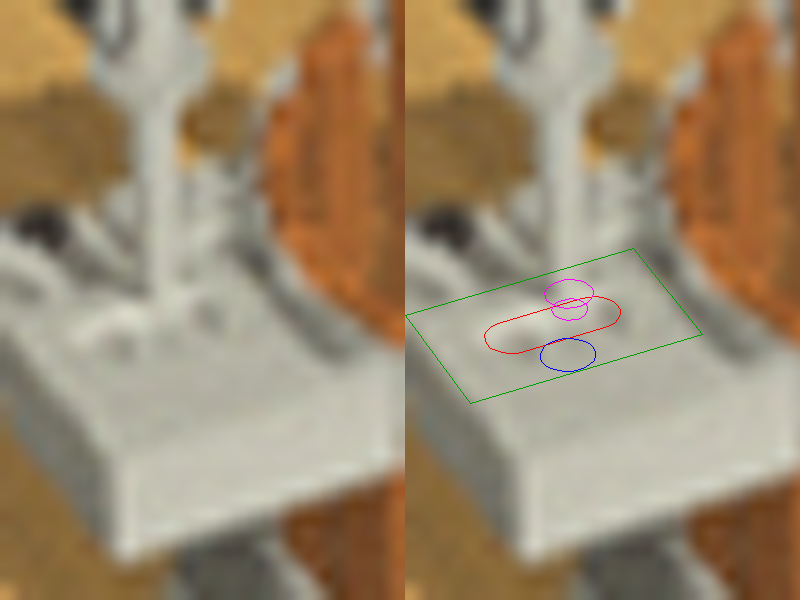

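```bash
python3 -m crank '[[[0,0,0,0,0.008,0.04,0]]]'; python3 -m crank '[[[0,0,0,0,0,0.04,0]]]';python3 -m crank '[[[0,0,0,0,0,0.04,0]]]'
```

```text
time_s: 21.0
tcp_pos: [0.6656, -0.066, 0.2314]
tcp_rot: [0.707, 0.708, 0.002, 0.002]
force: [-0.5, 0.6, -1.7]
opening: 0.0144
time_s: 21.12
tcp_pos: [0.6661, -0.066, 0.2299]
tcp_rot: [0.707, 0.708, 0.002, 0.002]
force: [-3.5, 0.2, 13.9]
opening: 0.0144
time_s: 21.25
tcp_pos: [0.6666, -0.0658, 0.2296]
tcp_rot: [0.707, 0.707, 0.003, 0.003]
force: [-6.8, -1.1, 21.1]
opening: 0.0143
```

```bash
python3 -c "
from workcell import sensors
s=sensors.state();print(s['force'],s['torque'],s['tcp_pos'],s['tcp_rot'])"; python3 -m crank '[[[0,0,0,0,0,-0.04,0],[0,0,0,0,0,0,0]]]'; python3 -c "
from workcell import sensors
s=sensors.state();print(s['force'],s['torque'],s['tcp_pos'],s['tcp_rot'])"; python3 look.py 14;python3 z2.py 14 .6687 -.0612 1
```

```text
[-6.76970871 -1.09967906 21.11716776] [-0.02268637  1.81292795 -0.02120945] [ 0.66657262 -0.06584176  0.22959351] [0.70671224 0.70748785 0.00286496 0.00324543]
time_s: 21.5
tcp_pos: [0.6667, -0.0658, 0.2325]
tcp_rot: [0.707, 0.707, 0.003, 0.004]
force: [0.7, 0.2, -1.2]
opening: 0.0144
[ 0.74209362  0.16496057 -1.16609816] [0.03830971 0.03893799 0.03656045] [ 0.66668398 -0.06579455  0.23247914] [0.70670898 0.70748849 0.00312286 0.00356452]
t 21.5 pos [ 0.6664 -0.0658  0.2635] yaw 90.06 tilt 0.54 F [ 0.74  0.16 -1.17] op 0.0144 j [ 0.24  0.57 -0.37  1.43  0.21  1.17 -0.15]
turn units [0.006 0.    0.001] shift units [-0.007 -0.021 -0.276]
```

View pics/y14.png

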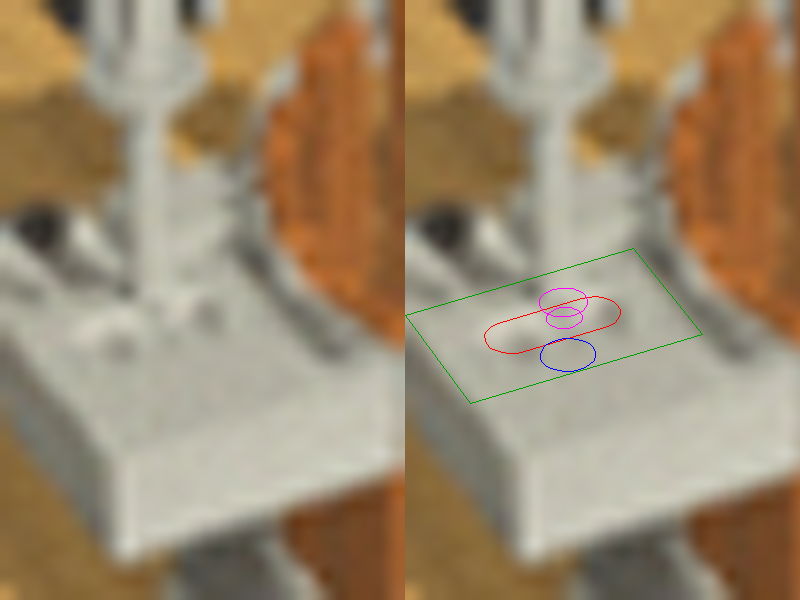

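Run:
```python
from h import *
x0,y0=200,155;S=15
A=cv2.imread('pics/scene8.png').astype(float);B=cv2.imread('pics/scene14.png').astype(float)
d=np.clip(128+3*(B-A).mean(2),0,255).astype(np.uint8)
e=np.clip((B.mean(2)-120)*2.2,0,255).astype(np.uint8)
f=np.clip((A.mean(2)-120)*2.2,0,255).astype(np.uint8)
o=[cv2.resize(i[y0+10:y0+30,x0:x0+22],(264,240),interpolation=cv2.INTER_NEAREST) for i in(d,e,f)]
cv2.imwrite('pics/d14.png',np.hstack(o))
print((B-A).mean(2)[168:182,203:219].astype(int)); print(A.mean(2)[168:182,203:219].astype(int))
P=st()[0]['tcp_pos']; print(proj('scene',P+[0,.005,-.0859]))
```

```text
[[  0  -1  -1  -1 -11 -31  -3   8   1   1   0  -2   0  -7   1  -3]
 [-20  -5   0   0 -13 -28  -3  14  -1   1   0   1   1  -1  -2   1]
 [-25 -10   3  -1  -3 -14  -7   9  -3  -2   1   0   0   0   0   3]
 [-58 -71 -24   6   0   2   0   1  -3   2   1   0   0  -1   0  -2]
 [-77 -88 -51 -18   2 -10  11  23  15   1   1   1   1   0   5   0]
 [-36 -68 -61 -54 -32 -30   4  28  24  -2   2   0   4  -3   1   2]
 [ -2 -20 -21 -19 -29 -52   1   7  -1   1   0   0   0  -3  -2   3]
 [  0   2   5   2  -3 -19 -26 -22  -8   4  -3  -2   0   0  -4   3]
 [  0   1  -2  -1  -1  -2 -11 -15   0   0  -1   0   1   0  -4   0]
 [  2  -1   1   6   1   3   0   0  -1   0   0   0   0   2   3  -2]
 [  3  -3   1   1  -5  -1  -3   2   2   2   1   0   0   2   0   1]
 [  2   5   0   2   1   1  -1  -2  -1   0  -1  -1   1   1  -1  -1]
 [ -1   0  -4   0  -1  -2   3  -2   3  -1  -1   0  -3  -1   5  -1]
 [ -1  -2   2   1  -1  -1   0   3  -3   3   0   0  -1   4   0   0]]
[[ 88 110 118 115 152 178 177 175 172 171 173 163 129 130 132  96]
 [ 78 114 157 131 137 165 177 168 171 172 178 176 152 127 138  88]
 [ 76 128 194 165 122 141 178 177 183 185 186 179 138 121 131 106]
 [133 188 192 173 145 124 171 188 191 189 179 154 120 101 115 134]
 [179 197 176 172 169 156 159 163 167 174 170 159 146  97  85 140]
 [182 175 171 172 168 166 163 158 158 167 168 170 167 142  99 130]
 [165 170 164 170 169 166 169 183 195 195 184 174 174 170 139 112]
 [167 169 164 168 185 200 198 190 200 186 153 154 174 171 164 126]
 [174 175 193 203 196 202 197 187 184 172 147 143 173 170 169 153]
 [173 182 193 182 165 160 179 170 161 171 164 159 170 171 168 170]
 [172 172 171 168 156 145 173 166 162 168 170 171 172 169 172 172]
 [170 167 167 172 165 163 172 172 174 172 171 172 172 171 175 172]
 [162 174 175 173 171 174 172 172 170 173 173 172 172 172 168 172]
 [131 163 174 171 175 171 173 171 173 170 169 175 171 169 170 171]]
[[210.12266347 175.70160014]]
```

View pics/d14.png

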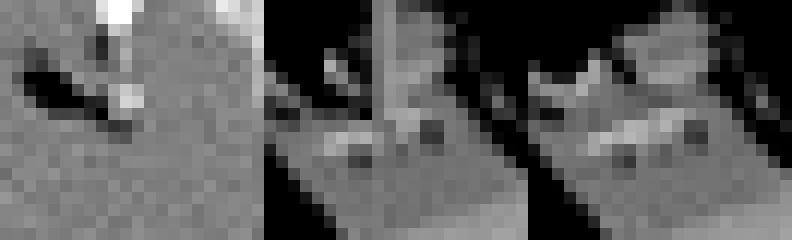

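```bash
python3 -m crank '[[[0.006,0,0,0.025,-0.02,0,0],[0,0,0,0,0,0.03,0]]]'; python3 -m crank '[[[0,0,0,0,0,0.04,0]]]';python3 -m crank '[[[0,0,0,0,0,0.04,0]]]'
```

```text
time_s: 21.85
tcp_pos: [0.6651, -0.0641, 0.2297]
tcp_rot: [0.707, 0.708, -0.001, -0.001]
force: [0.2, 0.6, -0.1]
opening: 0.0141
time_s: 21.98
tcp_pos: [0.6653, -0.0636, 0.2273]
tcp_rot: [0.707, 0.708, -0.0, -0.001]
force: [-0.4, 1.4, 1.1]
opening: 0.0146
time_s: 22.1
tcp_pos: [0.6654, -0.063, 0.2248]
tcp_rot: [0.706, 0.708, -0.0, -0.001]
force: [0.7, 0.8, -0.6]
opening: 0.0144
```

```bash
python3 -m crank '[[[0,0,0,0,0,0.03,0]]]'; python3 -m crank '[[[0,0,0,0,0,0.03,0]]]';python3 -m crank '[[[0,0,0,0,0,0.03,0]]]'
```

```text
time_s: 22.22
tcp_pos: [0.6653, -0.0628, 0.2227]
tcp_rot: [0.706, 0.708, -0.0, -0.001]
force: [-0.1, 1.7, 0.1]
opening: 0.014
time_s: 22.35
tcp_pos: [0.6653, -0.0628, 0.2207]
tcp_rot: [0.706, 0.708, -0.0, -0.001]
force: [-0.5, 1.5, -0.1]
opening: 0.0144
time_s: 22.48
tcp_pos: [0.6653, -0.0628, 0.2188]
tcp_rot: [0.706, 0.708, -0.0, -0.001]
force: [0.9, 1.8, 1.1]
opening: 0.0144
```

```bash
python3 -m crank '[[[0,0,0,0.008,0,0.03,0]]]'; python3 -m crank '[[[0,0,0,0,0,0.03,0]]]';python3 -m crank '[[[0,0,0,0,0,0.03,0]]]'
```

```text
time_s: 22.6
tcp_pos: [0.6657, -0.0625, 0.217]
tcp_rot: [0.706, 0.708, 0.0, -0.001]
force: [1.5, 1.2, -0.8]
opening: 0.0145
time_s: 22.72
tcp_pos: [0.6659, -0.0626, 0.2152]
tcp_rot: [0.706, 0.708, 0.0, -0.0]
force: [0.2, 1.2, -0.8]
opening: 0.0142
time_s: 22.85
tcp_pos: [0.666, -0.0626, 0.2133]
tcp_rot: [0.706, 0.708, 0.0, -0.0]
force: [1.1, 1.6, 0.1]
opening: 0.0145
```

```bash
python3 -m crank '[[[0,0,0,0,0,0.04,0]]]'; python3 -m crank '[[[0,0,0,0,0,0.04,0]]]';python3 -m crank '[[[0,0,0,0,0,0.04,0]]]';python3 -m crank '[[[0,0,0,0,0,0.04,0]]]'; python3 -c "
from h import *
plan((.665,-.0663,.2619),90)"
```

```text
time_s: 22.98
tcp_pos: [0.666, -0.0625, 0.2108]
tcp_rot: [0.706, 0.708, 0.0, -0.0]
force: [0.1, 1.6, -0.3]
opening: 0.0142
time_s: 23.1
tcp_pos: [0.666, -0.0625, 0.2082]
tcp_rot: [0.706, 0.708, 0.0, -0.0]
force: [0.9, 1.2, 0.7]
opening: 0.0143
time_s: 23.22
tcp_pos: [0.666, -0.0626, 0.2056]
tcp_rot: [0.706, 0.708, 0.0, -0.0]
force: [0.9, 1.6, -0.6]
opening: 0.0146
time_s: 23.35
tcp_pos: [0.6661, -0.0625, 0.203]
tcp_rot: [0.706, 0.708, 0.0, -0.0]
force: [0.6, 1.8, 0.7]
opening: 0.0144
t 23.35 pos [ 0.6661 -0.0626  0.234 ] yaw 90.11 tilt 0.06 F [0.63 1.79 0.72] op 0.0144 j [ 0.23  0.59 -0.36  1.46  0.22  1.12 -0.17]
turn units [ 0.    -0.001  0.001] shift units [-0.062 -0.018 -0.465]
```

Through the lower ear without resistance; about 28 mm to go. I'll lower gently.

```bash
python3 -m crank '[[[0,0,0,0.004,0,0.07,0],[0,0,0,0,0,0.07,0]]]'; python3 -m crank '[[[0,0,0,0,0,0.07,0],[0,0,0,0,0,0.07,0]]]';python3 -m crank '[[[0,0,0,0,0,0.06,0]]]'
```

```text
time_s: 23.6
tcp_pos: [0.6661, -0.0625, 0.1941]
tcp_rot: [0.706, 0.708, 0.0, -0.0]
force: [0.6, 1.0, 0.4]
opening: 0.0142
time_s: 23.85
tcp_pos: [0.6661, -0.0624, 0.185]
tcp_rot: [0.706, 0.708, 0.0, -0.0]
force: [1.4, 1.0, -0.0]
opening: 0.0147
time_s: 23.98
tcp_pos: [0.6661, -0.0624, 0.1811]
tcp_rot: [0.706, 0.708, 0.0, -0.0]
force: [0.6, -0.0, -0.3]
opening: 0.0143
```

```bash
python3 -m crank '[[[0,0,0,0,0,0.04,0]]]';python3 -m crank '[[[0,0,0,0,0,0.04,0]]]'; python3 -m crank '[[[0,0,0,0,0,0.03,0]]]'
```

```text
time_s: 24.1
tcp_pos: [0.6661, -0.0624, 0.1784]
tcp_rot: [0.706, 0.708, 0.0, -0.0]
force: [1.4, 0.5, 0.6]
opening: 0.0144
time_s: 24.22
tcp_pos: [0.6661, -0.0624, 0.1759]
tcp_rot: [0.706, 0.708, 0.0, -0.0]
force: [0.9, 1.2, 1.0]
opening: 0.0141
time_s: 24.35
tcp_pos: [0.6663, -0.0624, 0.1744]
tcp_rot: [0.706, 0.708, 0.0, -0.0]
force: [-3.3, 1.6, 14.2]
opening: 0.0143
```

```bash
python3 -m crank '[[[0,0,0,0,0,0,0],[0,0,0,0,0,0,0.6],[0,0,0,0,0,0,0.6],[0,0,0,0,0,0,0.6],[0,0,0,0,0,0,0.6]]]'; python3 look.py 15
python3 - <<'E'
import cv2
cv2.imwrite('pics/q15.png',cv2.resize(cv2.imread('pics/scene15.png')[130:205,180:280],(800,600),interpolation=cv2.INTER_CUBIC))
E
```

```text
time_s: 24.98
tcp_pos: [0.6653, -0.0635, 0.174]
tcp_rot: [0.707, 0.707, -0.001, -0.0]
force: [-0.7, 0.2, 0.8]
opening: 0.0512
t 24.98 pos [ 0.6653 -0.0635  0.205 ] yaw 90.06 tilt 0.09 F [-0.66  0.23  0.83] op 0.0512 j [ 0.23  0.62 -0.36  1.5   0.23  1.07 -0.18]
turn units [-0.001  0.     0.001] shift units [-0.046 -0.007 -1.25 ]
```

View pics/q15.png

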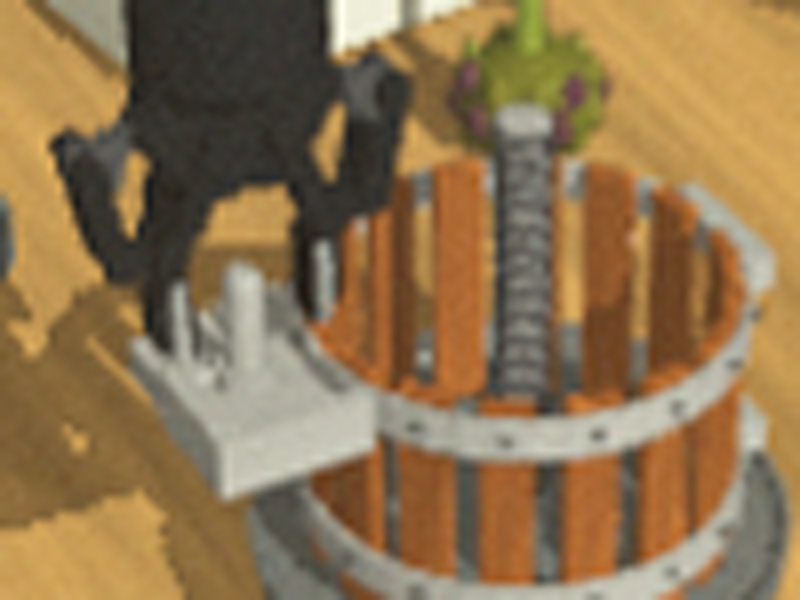

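Pin stands home with the collar on the ear, and the fingers are clear on both sides. Retreating straight up.

```bash
python3 -m crank '[[[0,0,0,0,0,-0.2,0.6],[0,0,0,0,0,-0.6,0.6],[0,0,0,0,0,-0.8,0.6],[0,0,0,0,0,-0.8,0.6],[0,0,0,-0.9,0,-0.3,0.6],[0,0,0,-0.9,0,0,0.6],[0,0,0,-0.9,0,0,0.6],[0,0,0,-0.9,0,0,0.6],[0,0,0,0,0,0,0.6],[0,0,0,0,0,0,0.6]]]'; python3 look.py 16
python3 - <<'E'
import cv2,numpy as np
a=cv2.imread('pics/scene16.png')[140:200,190:250];b=cv2.imread('pics/top16.png')[115:175,245:305]
cv2.imwrite('pics/q16.png',np.hstack([cv2.resize(i,(400,400),interpolation=cv2.INTER_CUBIC) for i in(a,b)]))
E
```

```text
time_s: 26.32
tcp_pos: [0.6668, -0.283, 0.3507]
tcp_rot: [0.705, 0.709, 0.002, 0.003]
force: [-0.2, 0.4, -0.8]
opening: 0.0511
t 26.32 pos [ 0.6666 -0.2829  0.3817] yaw 90.34 tilt 0.4 F [-0.16  0.4  -0.81] op 0.0511 j [ 0.5   0.61 -0.34  1.03  0.19  1.52  0.21]
turn units [0.004 0.    0.004] shift units [ 3.613 -0.017  1.693]
```

View pics/q16.png

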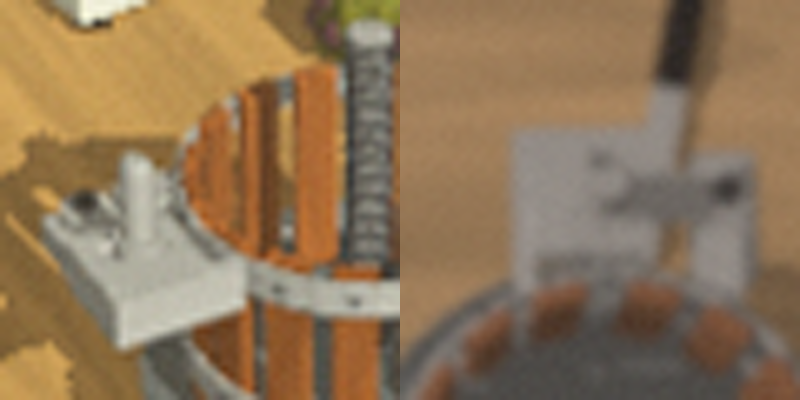

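View pics/top16.png

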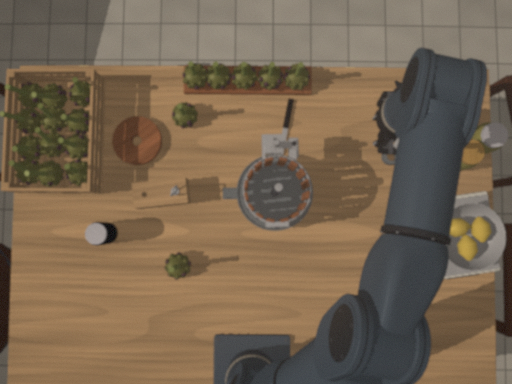

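View pics/scene16.png

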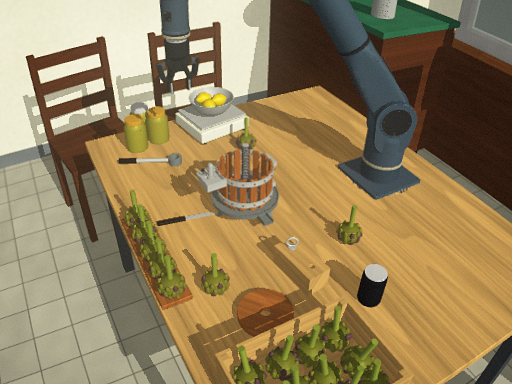

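Run:
```python
from h import *
print(at(*crop('scene',190,140,400/60,137,160),.222)); print(proj('scene',[.6655,-.0612,.222]),crop('scene',190,140,400/60,137,160))
from workcell import order; print(order.close_job())
```

```text
[ 0.66416321 -0.06113385  0.222     ]
[[209.71343396 163.67882899]] ('scene', 210.125, 163.575)
the job is handed in; nothing more can be done
None
```

I shut the press cage, passed the clasp pin down through both ears and the strap eye until its collar landed on the upper ear, and let go. I handed the job in at about 26 s; it gave no verdict.

- **Cage:** I pushed the lug to its stop, where it held at about 7–9 N. The later pictures show the cage still shut. Before the pin went in, the top picture showed the eye's hole in the slot, about 3–4 mm towards the hinge from its middle.
- **Pin:** The first try touched the upper ear at about 21 N, under the 60 N limit. I lifted, moved 1.5 mm towards the press's +y side, and the pin went down with almost no resistance. The collar landed at about 14 N, within 0.5 mm of the height I had worked out.
- **Last picture:** The pin is upright. Its top is about 4 mm along the slot from the middle and within 1 mm of it across. The gripper was open and well clear, and nothing else looks moved.

**Disagreements:**
- **TCP height:** The reported TCP height was about 31 mm lower than the given fingertip geometry implies. I saw this in the pictures and confirmed it by touching the table, where the force briefly reached about 89 N (the wrist limit is 120 N). I corrected every later move for it.
- **Gripper opening:** It read about 14.5 mm on the 16 mm grip, probably because the pin sat about 5 mm off the middle of the pads. The grip held.

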